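Switch off the cup warmer and hang up the mugs

TASK

The coffee round is over: close down the cup warmer. First push its slide thermostat fully home to off, and only then take up the mugs that are on its hotplate and hang every one of them by its handle on the mug stand, one to a hook, any hook. Leave the mugs hanging still and do not disturb the kettle, the mortar or the jar.

Things in the scene. Friction and masses are not known exactly. Their poses are not given: they have to be found in the camera images.
- warmer: Electric warming tray: steel case 310 x 396 mm and 46 mm high, fixed to the worktop. Origin on the worktop under the middle of the case; x and y are the case's short and long sides, z up. Low black carrying handles stand out 20 mm from its long sides. A dark glass hotplate 296 x 292 mm (top 50 mm above the worktop) covers it except for a bare steel control strip about 95 mm wide along its -y end.
- thermostat (a joint): Slide thermostat on the control strip, in m: 0 = off, at the end stop of its slot nearest the tray's -x edge; 0.11 = hottest. It grows along the tray's +x, where the scale marks get longer. Slides with about 1.5 N of friction and stays where it is left.
- thermostat_top (a point): Middle of the top of the thermostat's black grip, 76 mm above the worktop. The grip is a block 20 mm (along its slot, the tray's x) x 26 mm (across) x 24 mm high and stands 6 mm clear of the strip.
- stand: Mug stand, fixed to the worktop: an oak board 150 x 400 x 18 mm, with a row of four upright steel posts 10 mm thick, 120 mm apart along its y and 205 mm high, standing 55 mm behind (+x) the board's centre line. From each a hook of 8 mm round bar points to the stand's -x (towards the robot). Origin on the worktop under the middle of the board; z up.
- hook1 (a point): Hook 1 of the stand (1 at the +y end, 4 at the -y end): a point near the middle of its level prong, on the axis of the 8 mm bar, 180 mm above the worktop; axes as the stand's. The bar is level and straight from the post, 55 mm behind (+x), to 35 mm before this point (-x); the last 12 mm before the tip rise at 45 degrees, so that the tip stands at x = -47 mm, z = +12 mm. Nothing is above the hooks but the post's end, 25 mm higher.
- hook2 (a point): Hook 2 of the stand (1 at the +y end, 4 at the -y end): a point near the middle of its level prong, on the axis of the 8 mm bar, 180 mm above the worktop; axes as the stand's. The bar is level and straight from the post, 55 mm behind (+x), to 35 mm before this point (-x); the last 12 mm before the tip rise at 45 degrees, so that the tip stands at x = -47 mm, z = +12 mm. Nothing is above the hooks but the post's end, 25 mm higher.
- hook3 (a point): Hook 3 of the stand (1 at the +y end, 4 at the -y end): a point near the middle of its level prong, on the axis of the 8 mm bar, 180 mm above the worktop; axes as the stand's. The bar is level and straight from the post, 55 mm behind (+x), to 35 mm before this point (-x); the last 12 mm before the tip rise at 45 degrees, so that the tip stands at x = -47 mm, z = +12 mm. Nothing is above the hooks but the post's end, 25 mm higher.
- hook4 (a point): Hook 4 of the stand (1 at the +y end, 4 at the -y end): a point near the middle of its level prong, on the axis of the 8 mm bar, 180 mm above the worktop; axes as the stand's. The bar is level and straight from the post, 55 mm behind (+x), to 35 mm before this point (-x); the last 12 mm before the tip rise at 45 degrees, so that the tip stands at x = -47 mm, z = +12 mm. Nothing is above the hooks but the post's end, 25 mm higher.
- mug1: Stoneware mug 1 (all alike, off-white), about 0.22 kg; at the start it stands upright on the hotplate, or is absent. Straight round body of 66 mm outer diameter, 80 mm high, wall 4.5 mm, heavy base. Origin: centre of its underside; z is its axis, towards the mouth; the handle is at +y. The handle is a loop of 9 mm round bar in the mug's y-z plane, from 17 to 66 mm (bar axis) above the underside, and reaches 69 mm from the mug's axis.
- mug1_eye (a point): Middle of the opening in mug 1's handle, 46.5 mm from the mug's axis along its +y and 41.5 mm above its underside; axes as the mug's. The opening is about 27 mm wide (y) and 40 mm high (z); a hook's prong passes through it along the mug's x. Hung, a mug tilts some 60 degrees, mouth to the side, this point about 13 mm below the prong's axis, and takes up 55 mm to either side of its hook; let go upright, it swings for several seconds.
- mug2: Stoneware mug 2 (all alike, off-white), about 0.22 kg; at the start it stands upright on the hotplate, or is absent. Straight round body of 66 mm outer diameter, 80 mm high, wall 4.5 mm, heavy base. Origin: centre of its underside; z is its axis, towards the mouth; the handle is at +y. The handle is a loop of 9 mm round bar in the mug's y-z plane, from 17 to 66 mm (bar axis) above the underside, and reaches 69 mm from the mug's axis.
- mug2_eye (a point): Middle of the opening in mug 2's handle, 46.5 mm from the mug's axis along its +y and 41.5 mm above its underside; axes as the mug's. The opening is about 27 mm wide (y) and 40 mm high (z); a hook's prong passes through it along the mug's x. Hung, a mug tilts some 60 degrees, mouth to the side, this point about 13 mm below the prong's axis, and takes up 55 mm to either side of its hook; let go upright, it swings for several seconds.
- mug3: Stoneware mug 3 (all alike, off-white), about 0.22 kg; at the start it stands upright on the hotplate, or is absent. Straight round body of 66 mm outer diameter, 80 mm high, wall 4.5 mm, heavy base. Origin: centre of its underside; z is its axis, towards the mouth; the handle is at +y. The handle is a loop of 9 mm round bar in the mug's y-z plane, from 17 to 66 mm (bar axis) above the underside, and reaches 69 mm from the mug's axis.
- mug3_eye (a point): Middle of the opening in mug 3's handle, 46.5 mm from the mug's axis along its +y and 41.5 mm above its underside; axes as the mug's. The opening is about 27 mm wide (y) and 40 mm high (z); a hook's prong passes through it along the mug's x. Hung, a mug tilts some 60 degrees, mouth to the side, this point about 13 mm below the prong's axis, and takes up 55 mm to either side of its hook; let go upright, it swings for several seconds.
- mug4: Stoneware mug 4 (all alike, off-white), about 0.22 kg; at the start it stands upright on the hotplate, or is absent. Straight round body of 66 mm outer diameter, 80 mm high, wall 4.5 mm, heavy base. Origin: centre of its underside; z is its axis, towards the mouth; the handle is at +y. The handle is a loop of 9 mm round bar in the mug's y-z plane, from 17 to 66 mm (bar axis) above the underside, and reaches 69 mm from the mug's axis.
- mug4_eye (a point): Middle of the opening in mug 4's handle, 46.5 mm from the mug's axis along its +y and 41.5 mm above its underside; axes as the mug's. The opening is about 27 mm wide (y) and 40 mm high (z); a hook's prong passes through it along the mug's x. Hung, a mug tilts some 60 degrees, mouth to the side, this point about 13 mm below the prong's axis, and takes up 55 mm to either side of its hook; let go upright, it swings for several seconds.
- kettle: Electric kettle, steel with black handle, 150 mm across, 220 mm high. A bystander. Origin: centre of its underside.
- mortar: Granite mortar with pestle, 120 mm across, 85 mm high (pestle to 140 mm). A bystander. Origin: centre of its underside.
- jar: Amber glass storage jar with metal lid, 90 mm across, 150 mm high. A bystander. Origin: centre of its underside.

How it is judged:
By the outcome, as a careful person would: the job done as asked, in the order asked, and still so for the second after the job is handed in, with the robot touching nothing.
Of mug1, mug2, mug3, mug4 only 3 to 4 are there at a start; the rules pass over those that are not, and their reading is None.
At some moment in a run one of mug1, mug2, mug3, mug4 may be knocked a few centimetres aside while the robot is not near it.
It also fails if it takes over 210 s, if anything falls off the work surface, if the arm or the gripper's body presses on something with over 40 N, if the wrist force passes 120 N, or if a joint passes its speed limit or range.

ROBOT

A 7-joint arm with a two-finger parallel gripper is mounted at the origin on the work surface. World frame = base frame: x ahead of the robot, y to its left, z up, the work surface at z = 0. Lengths are in m, angles in rad, forces in N, time in s.
With the tool pointing down it reaches from about 0.425 to 0.925 m from the base axis. Payload 6.8 kg.
Tool frame: the origin (TCP) lies between the finger pads; the fingertips stand 11 mm ahead of it and the grasp point (between the pads) lies 8 mm behind it; z points along the fingers, y is the line along which they close (so a half turn about z gives the same grasp; the last joint's range is limited). The gripper opens to 85 mm and grips with 20 to 120 N. Pads are 22 mm wide; open, the fingers measure 114 mm over their backs; the gripper's body (76 mm by 85 mm) begins 54 mm behind the grasp point. The pads swing forward as they close: fully open they stand 13 mm farther back than shut.
Start: joints at [1.194, 0.477, 0.022, 1.555, -0.011, 1.109, -0.083], TCP at [0.179, -0.651, 0.242] pointing down, gripper open.
Joint ranges: [-2.96, 2.96], [-0.34, 2.1], [-1.41, 1.46], [0.24, 2.44], [-1.37, 4.51], [0.17, 1.92], [-2.96, 2.96]. Speed limits (rad/s): [2.39, 2.39, 3.14, 3.14, 3.14, 3.14, 3.14].

INTERFACE

Orientations are given as a rotation vector (axis times angle).
In Python, from bench import r gives the robot as it stands.
- The arm moves only by the tool send_rows, never from a script. Its argument "deltas" is a list of rows, each an object of numbers: "dx", "dy", "dz": the shift along the world's x, y, z in mm; "rx", "ry", "rz": the turn, a rotation vector about the world's x, y, z in degrees. A call has 1 to 5 rows; each row is the pose to reach, as a shift and turn from the pose commanded when the call began; what a row does not reach only later rows make up. A row lasts 1/12 s, in which the tool goes at most 41.7 mm and 7.16 degrees, less where a joint would pass 70% of its speed; a pose out of reach is approached as far as the arm can. A call with a gripper value outside its range is refused whole. "jaw" is the finger opening in mm, from 0 to 85.4, set as the call begins (left out, the last holds). The fingers move at their own pace and stop on an object; "newtons" is the grip in N (left out, the last holds). Time passes only in rows, so rows that repeat a pose let the fingers close. It gives the time, the measured TCP pose, the force, the opening and the grip force at its end, in the units of the state.
- r.get_obs(): the state, without advancing time (a new reading comes with each control period).
- r.grab_frame(name): name is "scene" or "side" or "wrist"; returns a dict with "frame" (420x560x3 uint8, blue, green, red), "z_map" (420x560 float32, m along the optical axis (not along the pixel's ray), 0 where there is no reading), "vertical_fov" (degrees; the focal length in pixels is half the picture's height over the tangent of half this angle, whatever the lens; pixels are square), "cx", "cy" (the principal point, pixels), "distortion" ([k1, k2, p1, p2, k3] as OpenCV has them; the pictures are not rectified), "xyz" and "orientation" of the camera in the world. Camera axes: x right, y down, z forward; pixel columns grow to the right and rows downward; lengths in m; the calibration is good to about 2 mm. A picture is of the moment at which its call begins.
- r.hand_in(): hands the job in; it is judged then, once.
The state is a dict: "clock": time; "joints": joint angles; "qvel": joint speeds; "tau": joint torques, N m; "tcp_pos": TCP position; "orientation": TCP orientation; "contact_force": force on the tool from outside, world axes, zero at the start; "moment": the same for the moment, N m; "grip_width": finger opening in m; "gripper_force": force on a finger pad.
Only numpy, scipy, OpenCV 4.12 (cv2) and the standard library are available. Lean on these libraries where they do the work, as an engineer would, in place of code of your own. Each camera call takes 0.05 s, during which the arm holds its last target. There are 200 camera calls.

## Working session

There is one attempt and no reset: what is moved stays moved. The work goes in short steps, Python scripts to look and compute and a tool call to move; the robot and the scene stay as the last step left them, time stands still between calls to the robot, and variables do not carry over. Pictures are saved under pics/ and viewed, at most 17 in all, crops included, and the job is handed in when it is done.

Besides the shell and the picture viewer there is one more tool, called as name(argument=value, ...), one argument or row to a line, values as JSON. send_rows: Moves the arm, as the interface text tells. Its arguments: {"type":"object","properties":{"deltas":{"type":"array","items":{"type":"object","properties":{"dx":{"type":"number"},"dy":{"type":"number"},"dz":{"type":"number"},"rx":{"type":"number"},"ry":{"type":"number"},"rz":{"type":"number"}}}},"jaw":{"type":"number"},"newtons":{"type":"number"}},"required":["deltas"]}

```bash
ls; mkdir -p pics
cat > h.py <<'E'
import numpy as np, cv2
from scipy.spatial.transform import Rotation as R
from bench import r
def grab(n):
    f=r.grab_frame(n); f['K']=K(f); f['Rm']=rot(f['orientation']); f['t']=np.array(f['xyz']); return f
def rot(o):
    o=np.array(o,float)
    return R.from_rotvec(o).as_matrix() if o.shape==(3,) else o
def K(f):
    h=f['frame'].shape[0]; fl=h/2/np.tan(np.radians(f['vertical_fov'])/2)
    return np.array([[fl,0,f['cx']],[0,fl,f['cy']],[0,0,1]])
def rays(f,uv):
    uv=np.array(uv,float).reshape(-1,1,2)
    n=cv2.undistortPoints(uv,f['K'],np.array(f['distortion'],float))[:,0]
    return np.c_[n,np.ones(len(n))]
def plane(f,uv,z):
    d=rays(f,uv)@f['Rm'].T
    return f['t']+d*((z-f['t'][2])/d[:,2])[:,None]
def cloud(f):
    h,w=f['z_map'].shape
    u,v=np.meshgrid(np.arange(w),np.arange(h))
    d=rays(f,np.c_[u.ravel(),v.ravel()])
    return ((d*f['z_map'].reshape(-1,1))@f['Rm'].T+f['t']).reshape(h,w,3)
E
python3 - <<'E'
from h import *
for n in ('scene','side'):
    f=grab(n); cv2.imwrite(f'pics/{n}0.png',f['frame']); print(n,f['t'],f['Rm'].round(2).tolist(),f['vertical_fov'],f['distortion'])
    np.savez(f'{n}0.npz',P=cloud(f),I=f['frame'],z=f['z_map'])
print(r.get_obs())
E
```

```text
pics
scene [1.16097196 0.32838484 1.05191507] [[-0.59, 0.64, -0.49], [0.81, 0.46, -0.37], [-0.01, -0.62, -0.79]] 56.16548380186284 [-0.06640406  0.          0.          0.          0.        ]
side [-0.12310057  0.68048899  1.05722781] [[-0.73, -0.46, 0.5], [-0.68, 0.48, -0.56], [0.02, -0.75, -0.66]] 54.77776384165579 [-0.09181182  0.          0.          0.          0.        ]
{'clock': 0.1, 'joints': array([ 1.19390461,  0.47771126,  0.0223405 ,  1.55631919, -0.01149502,
        1.10929912, -0.08310806]), 'qvel': array([ 6.14986175e-05, -2.51959209e-03,  1.14062615e-03, -1.47107676e-03,
        3.99991813e-04, -1.02039038e-03, -1.09670236e-03]), 'tau': array([ 3.93579860e-03, -5.97759533e+01,  1.61302596e+00, -2.81954813e+01,
        1.27471058e-02,  4.94464359e-03, -2.48090691e-05]), 'tcp_pos': array([ 0.1791171 , -0.65028351,  0.24144113]), 'orientation': array([-3.11170013e+00, -4.20761857e-01,  5.23767901e-04]), 'contact_force': array([ 0.659214  ,  0.39429216, -0.21476481]), 'moment': array([-0.02686816, -0.01409341, -0.03628767]), 'gripper_force': 0.0, 'grip_width': 0.08518377834253472}
```

View pics/scene0.png

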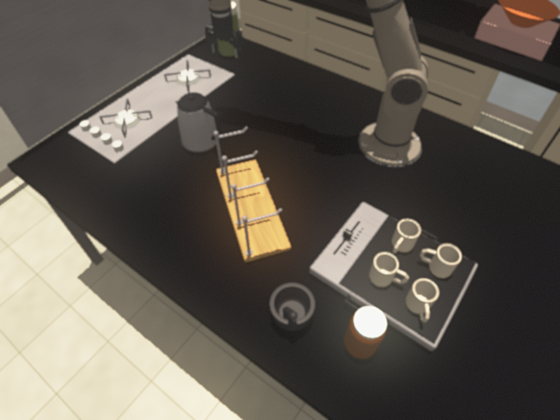

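View pics/side0.png

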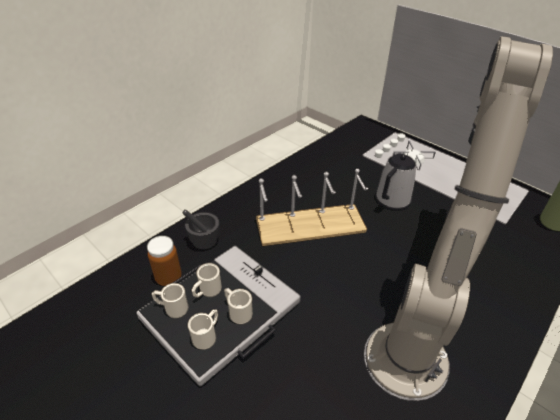

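Both views show four mugs on the hotplate (scene px ~(407,235), (446,260), (385,269), (423,297)). The thermostat grip is at scene (348,236), and the stand's oak board is around (253,208) with the kettle, mortar and jar clear of it.

```bash
cat > m1.py <<'E'
from h import *
P=[];C=[]
for n in ('scene','side'):
    d=np.load(f'{n}0.npz'); ok=d['z']>0
    p=d['P'][ok]; c=cv2.cvtColor(d['I'],cv2.COLOR_BGR2HSV)[ok].astype(int)
    print(n,'table z',np.median(p[(abs(p[:,2])<.02),2]))
    # oak
    k=(abs(c[:,0]-17)<7)&(c[:,1]>90)&(abs(p[:,2]-.018)<.008)&(p[:,0]>.3)&(p[:,0]<1.1)
    q=p[k]; rect=cv2.minAreaRect((q[:,:2]*1000).astype(np.float32)); print('board',rect,q[:,2].mean(),k.sum())
    k=(p[:,2]>.125)&(p[:,2]<.137)
    P.append(p);C.append(c)
p=np.vstack(P);c=np.vstack(C);src=np.r_[np.zeros(len(P[0])),np.ones(len(P[1]))]
# tray case
for s in (0,1):
    k=(src==s)&(p[:,2]>.040)&(p[:,2]<.054)&(p[:,0]>.2)&(p[:,0]<1)&(p[:,1]>-.1)&(p[:,1]<.6)
    q=p[k]; print('tray',s,cv2.minAreaRect((q[:,:2]*1000).astype(np.float32)),k.sum())
np.savez('pc.npz',p=p,c=c,src=src)
# heights top view image, 1px=2mm, x 0..1.1 up, y -.7..+.6
img=np.zeros((600,700),np.float32)
for a in p[np.argsort(p[:,2])]:
    i=int((1.1-a[0])/.002);j=int((.65-a[1])/.002)
    if 0<=i<600 and 0<=j<700 and -.01<a[2]<.3: img[i,j]=a[2]
o=cv2.applyColorMap((img/.25*255).clip(0,255).astype(np.uint8),cv2.COLORMAP_JET); cv2.imwrite('pics/top.png',o[:, :])
E
python3 m1.py
```

```text
scene table z -1.4802164690408404e-05
board ((658.4822387695312, -68.27264404296875), (798.9942016601562, 192.8524627685547), 60.83607482910156) 0.017668720189350052 3669
side table z -0.000608628663285371
board ((647.080078125, -61.95654296875), (799.5538940429688, 213.9917449951172), 63.94166564941406) 0.016400128270682945 2810
tray 0 ((604.7752685546875, 254.32122802734375), (403.8157958984375, 500.80120849609375), 88.34052276611328) 9453
tray 1 ((596.7310791015625, 252.46263122558594), (407.99267578125, 492.0874328613281), 88.57655334472656) 8150
```

View pics/top.png

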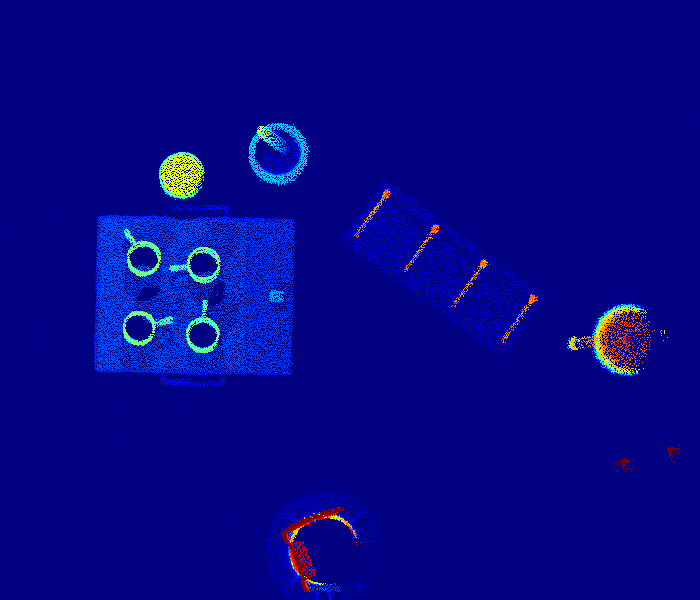

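The top-view height map shows four rims near px (144,258), (203,264), (139,328), (203,335), each with its handle direction. The slider is at (277,296), and the four hook bars (orange) run diagonally, with posts at their far ends. Next I fit these.

```bash
cat > m2.py <<'E'
from h import *
from scipy.optimize import least_squares
d=np.load('pc.npz');p=d['p'];c=d['c'];src=d['src']
px=lambda i,j:(1.1-i*.002,.65-j*.002)
def box(x0,x1,y0,y1,z0,z1): return (p[:,0]>x0)&(p[:,0]<x1)&(p[:,1]>y0)&(p[:,1]<y1)&(p[:,2]>z0)&(p[:,2]<z1)
out={}
for i,j in ((258,144),(264,203),(328,139),(335,203)):
    x,y=px(i,j); 
    rr=np.hypot(p[:,0]-x,p[:,1]-y)
    for s in (0,1):
        q=p[(src==s)&(rr<.042)&(p[:,2]>.124)&(p[:,2]<.137)]
        f=least_squares(lambda a:np.hypot(q[:,0]-a[0],q[:,1]-a[1])-.0308,[x,y],loss='soft_l1',f_scale=.002)
        cx=f.x; r2=np.hypot(p[:,0]-cx[0],p[:,1]-cx[1])
        h=p[(src==s)&(r2>.038)&(r2<.074)&(p[:,2]>.062)&(p[:,2]<.124)]
        m=(h-np.r_[cx,0])[:,:2]; a=np.median(np.unwrap(np.arctan2(m[:,1],m[:,0])))
        print('mug',s,cx.round(4),'handle az deg',np.degrees(a).round(1),len(q),len(h),'ztop',np.median(q[:,2]).round(4))
for s in (0,1):
    q=p[(src==s)&box(.38,.64,.06,.14,.062,.085)]; print('grip',s,q[:,:2].min(0),q[:,:2].max(0),np.median(q[q[:,2]>.07],0))
    q=p[(src==s)&box(.33,.69,.04,.48,.040,.054)]; q=q[(q[:,1]<.2)|True]
    print('tray',s,cv2.minAreaRect((q[:,:2]*1000).astype(np.float32)))
    q=p[(src==s)&box(.35,.78,-.45,-.0,.012,.022)]; print('board',s,cv2.minAreaRect((q[:,:2]*1000).astype(np.float32)))
    for i0,i1,j0,j1 in ((187,240,352,392),(222,274,400,440),(258,308,450,488),(293,345,498,540)):
        x1,y1=px(i0,j0);x0,y0=px(i1,j1)
        q=p[(src==s)&box(x0,x1,y0,y1,.165,.2)]
        b=q[(q[:,2]<.188)]
        vx,vy,ax,ay=cv2.fitLine((b[:,:2]*1000).astype(np.float32),cv2.DIST_HUBER,0,.01,.01).ravel()
        if vx<0: vx,vy=-vx,-vy
        t=(q[:,:2]*1000-[ax,ay])@[vx,vy]
        tip=np.percentile(t,1); 
        e=np.array([ax,ay])+tip*np.array([vx,vy])
        print('hook',s,'dir',np.degrees(np.arctan2(vy,vx)).round(1),'tip',e.round(1),'ref',(e+48*np.array([vx,vy])).round(1),'bar z',np.percentile(b[:,2],50).round(4),len(q))
    q=p[(src==s)&box(.3,.8,-.5,0,.199,.215)]
    for i,j in ((190,387),(227,435),(263,484),(298,533)):
        x,y=px(i,j); k=np.hypot(q[:,0]-x,q[:,1]-y)<.02; print('post',q[k].mean(0).round(4),k.sum())
E
python3 m2.py
```

```text
mug 0 [0.5843 0.3619] handle az deg 30.3 169 145 ztop 0.1287
mug 1 [0.5813 0.3622] handle az deg 31.7 123 121 ztop 0.1282
mug 0 [0.5725 0.2425] handle az deg -263.2 148 88 ztop 0.1283
mug 1 [0.5671 0.2413] handle az deg 95.8 109 71 ztop 0.1278
mug 0 [0.4452 0.3717] handle az deg -73.3 140 81 ztop 0.1289
mug 1 [0.4423 0.3715] handle az deg -77.7 135 68 ztop 0.1286
mug 0 [0.431  0.2444] handle az deg -1.9 125 78 ztop 0.1282
mug 1 [0.4273 0.2434] handle az deg -1.8 113 61 ztop 0.1287
grip 0 [0.49784354 0.08321468] [0.51871244 0.10942092] [0.50945703 0.0971939  0.07500643]
tray 0 ((510.72283935546875, 260.9061279296875), (395.19500732421875, 313.8675231933594), 88.92302703857422)
board 0 ((563.5305786132812, -238.39962768554688), (406.0439453125, 150.52615356445312), 54.3016242980957)
hook 0 dir -35.3 tip [630.4 -63.1] ref [669.5 -90.8] bar z 0.1824 134
hook 0 dir -35.3 tip [ 560.6 -160.7] ref [ 599.8 -188.4] bar z 0.1819 118
hook 0 dir -34.5 tip [ 488.  -257.8] ref [ 527.5 -285. ] bar z 0.182 113
hook 0 dir -34.7 tip [ 419.1 -356.3] ref [ 458.6 -383.6] bar z 0.1823 107
post [ 0.7138 -0.123   0.2024] 22
post [ 0.6448 -0.2205  0.2029] 16
post [ 0.5753 -0.317   0.2031] 13
post [ 0.5041 -0.4157  0.2021] 13
grip 1 [0.49595886 0.08430238] [0.51714592 0.11037482] [0.5047195  0.09773325 0.07411517]
tray 1 ((516.0740966796875, 261.0075988769531), (394.915283203125, 330.3986511230469), 88.57655334472656)
board 1 ((561.6784057617188, -236.78262329101562), (400.2668151855469, 155.94537353515625), 54.69301223754883)
hook 1 dir -35.6 tip [627.4 -62.6] ref [666.4 -90.6] bar z 0.1819 52
hook 1 dir -36.0 tip [ 557.2 -158.7] ref [ 596.  -186.9] bar z 0.1823 60
hook 1 dir -35.0 tip [ 486.3 -256.6] ref [ 525.6 -284.1] bar z 0.1814 60
hook 1 dir -36.0 tip [ 416.3 -354.6] ref [ 455.1 -382.8] bar z 0.1809 62
post [ 0.7089 -0.1219  0.2018] 9
post [ 0.6401 -0.2206  0.2017] 7
post [ 0.572  -0.3177  0.2018] 7
post [ 0.5012 -0.4159  0.2012] 8
```

Measurements agree with the given sizes: rims at 0.13 m, bars at 0.18 m, hooks 120 mm apart, stand yaw about -35°. First I take the closed fingers to the +x side of the thermostat grip, which is at about (0.507, 0.097).

send_rows(
  deltas=[
    {"dx":12,"dy":8,"dz":30,"rz":7},
    {"dx":24,"dy":16,"dz":60,"rz":14},
    {"dx":36,"dy":24,"dz":90,"rz":21},
    {"dx":48,"dy":32,"dz":120,"rz":28},
    {"dx":60,"dy":40,"dz":150,"rz":35},
  ],
  jaw=0,
  newtons=30,
)

```text
$.deltas[0]: bad value
```

send_rows(
  deltas=[
    {"dx":26,"dy":32,"rz":7},
    {"dx":52,"dy":64,"rz":14},
    {"dx":78,"dy":96,"rz":21},
    {"dx":104,"dy":128,"rz":28},
    {"dx":130,"dy":160,"rz":35},
  ],
)

```text
$.deltas[0]: bad value
```

send_rows(
  deltas=[
    {"dx":20,"dy":36,"rz":1},
    {"dx":40,"dy":72,"rz":2},
    {"dx":60,"dy":108,"rz":3},
    {"dx":80,"dy":144,"rz":4},
    {"dx":100,"dy":180,"rz":4.6},
  ],
)

```text
$.deltas[0]: bad value
```

send_rows(
  deltas=[
    {"dx":12,"dy":39},
    {"dx":24,"dy":78},
    {"dx":36,"dy":117},
    {"dx":48,"dy":156},
    {"dx":60,"dy":195},
  ],
)

```text
$.deltas[0]: bad value
```

send_rows(
  deltas=[
    {"dx":7,"dy":39},
    {"dx":14,"dy":78},
    {"dx":21,"dy":117},
    {"dx":31,"dy":156},
    {"dx":31,"dy":173},
  ],
)

```text
$.deltas[0]: bad value
```

The rows probably need all six fields, so I'll try one call on its own.

send_rows(
  deltas=[
    {"dx":12,"dy":8,"dz":30,"rx":0,"ry":0,"rz":7},
    {"dx":24,"dy":16,"dz":60,"rx":0,"ry":0,"rz":14},
    {"dx":36,"dy":24,"dz":90,"rx":0,"ry":0,"rz":21},
    {"dx":48,"dy":32,"dz":120,"rx":0,"ry":0,"rz":28},
    {"dx":60,"dy":40,"dz":150,"rx":0,"ry":0,"rz":35},
  ],
  jaw=0,
  newtons=30,
)

```text
clock: 0.52
tcp_pos: [0.2396, -0.61, 0.3933]
orientation: [-2.838, -1.346, 0.0]
contact_force: [1.3, -1.0, -0.6]
grip_width: 0.0252
gripper_force: 0.0
```

send_rows(
  deltas=[
    {"dx":26,"dy":32,"dz":0,"rx":0,"ry":0,"rz":7},
    {"dx":52,"dy":64,"dz":0,"rx":0,"ry":0,"rz":14},
    {"dx":78,"dy":96,"dz":0,"rx":0,"ry":0,"rz":21},
    {"dx":104,"dy":128,"dz":0,"rx":0,"ry":0,"rz":28},
    {"dx":130,"dy":160,"dz":0,"rx":0,"ry":0,"rz":35},
  ],
)

```text
clock: 0.93
tcp_pos: [0.3699, -0.4489, 0.392]
orientation: [-2.302, -2.137, 0.0]
contact_force: [1.5, -1.1, -0.1]
grip_width: 0.0
gripper_force: 0.0
```

send_rows(
  deltas=[
    {"dx":20,"dy":36,"dz":0,"rx":0,"ry":0,"rz":1},
    {"dx":40,"dy":72,"dz":0,"rx":0,"ry":0,"rz":2},
    {"dx":60,"dy":108,"dz":0,"rx":0,"ry":0,"rz":3},
    {"dx":80,"dy":144,"dz":0,"rx":0,"ry":0,"rz":4},
    {"dx":100,"dy":180,"dz":0,"rx":0,"ry":0,"rz":4.6},
  ],
)

```text
clock: 1.35
tcp_pos: [0.4696, -0.2689, 0.3921]
orientation: [-2.22, -2.222, 0.001]
contact_force: [1.3, -0.0, -0.3]
grip_width: -0.0002
gripper_force: 0.0
```

send_rows(
  deltas=[
    {"dx":12,"dy":39,"dz":0,"rx":0,"ry":0,"rz":0},
    {"dx":24,"dy":78,"dz":0,"rx":0,"ry":0,"rz":0},
    {"dx":36,"dy":117,"dz":0,"rx":0,"ry":0,"rz":0},
    {"dx":48,"dy":156,"dz":0,"rx":0,"ry":0,"rz":0},
    {"dx":60,"dy":195,"dz":0,"rx":0,"ry":0,"rz":0},
  ],
)

```text
clock: 1.77
tcp_pos: [0.5292, -0.0739, 0.3921]
orientation: [-2.222, -2.221, 0.001]
contact_force: [1.0, -0.7, 0.0]
grip_width: 0.0001
gripper_force: 0.0
```

send_rows(
  deltas=[
    {"dx":10,"dy":39,"dz":0,"rx":0,"ry":0,"rz":0},
    {"dx":20,"dy":78,"dz":0,"rx":0,"ry":0,"rz":0},
    {"dx":30,"dy":117,"dz":0,"rx":0,"ry":0,"rz":0},
    {"dx":30,"dy":154,"dz":0,"rx":0,"ry":0,"rz":0},
    {"dx":30,"dy":173,"dz":0,"rx":0,"ry":0,"rz":0},
  ],
)

```text
clock: 2.18
tcp_pos: [0.5584, 0.1029, 0.392]
orientation: [-2.213, -2.226, -0.002]
contact_force: [-0.5, 0.0, 1.3]
grip_width: -0.0001
gripper_force: 0.0
```

send_rows(
  deltas=[
    {"dx":0,"dy":0,"dz":-40,"rx":0,"ry":0,"rz":0},
    {"dx":0,"dy":0,"dz":-80,"rx":0,"ry":0,"rz":0},
    {"dx":0,"dy":0,"dz":-120,"rx":0,"ry":0,"rz":0},
    {"dx":0,"dy":0,"dz":-160,"rx":0,"ry":0,"rz":0},
    {"dx":0,"dy":0,"dz":-200,"rx":0,"ry":0,"rz":0},
  ],
)

```text
clock: 2.6
tcp_pos: [0.5587, 0.097, 0.1904]
orientation: [2.221, 2.221, -0.0]
contact_force: [0.9, 0.4, -0.7]
grip_width: 0.0001
gripper_force: 0.0
```

send_rows(
  deltas=[
    {"dx":0,"dy":0,"dz":-40,"rx":0,"ry":0,"rz":0},
    {"dx":0,"dy":0,"dz":-75,"rx":0,"ry":0,"rz":0},
    {"dx":0,"dy":0,"dz":-105,"rx":0,"ry":0,"rz":0},
    {"dx":0,"dy":0,"dz":-121,"rx":0,"ry":0,"rz":0},
    {"dx":0,"dy":0,"dz":-121,"rx":0,"ry":0,"rz":0},
  ],
)

```text
clock: 3.02
tcp_pos: [0.5562, 0.0963, 0.0671]
orientation: [-2.218, -2.219, 0.01]
contact_force: [-0.4, -0.3, -0.9]
grip_width: 0.0001
gripper_force: 0.0
```

send_rows(
  deltas=[
    {"dx":-12,"dy":0,"dz":0,"rx":0,"ry":0,"rz":0},
    {"dx":-24,"dy":0,"dz":0,"rx":0,"ry":0,"rz":0},
    {"dx":-33,"dy":0,"dz":0,"rx":0,"ry":0,"rz":0},
    {"dx":-42,"dy":0,"dz":0,"rx":0,"ry":0,"rz":0},
    {"dx":-50,"dy":0,"dz":0,"rx":0,"ry":0,"rz":0},
  ],
)

```text
clock: 3.43
tcp_pos: [0.5097, 0.0977, 0.0724]
orientation: [2.221, 2.22, 0.004]
contact_force: [0.7, 0.9, 0.8]
grip_width: 0.0001
gripper_force: 0.9
```

send_rows(
  deltas=[
    {"dx":-4,"dy":0,"dz":0,"rx":0,"ry":0,"rz":0},
    {"dx":-8,"dy":0,"dz":0,"rx":0,"ry":0,"rz":0},
    {"dx":-12,"dy":0,"dz":0,"rx":0,"ry":0,"rz":0},
    {"dx":-16,"dy":0,"dz":0,"rx":0,"ry":0,"rz":0},
    {"dx":-20,"dy":0,"dz":0,"rx":0,"ry":0,"rz":0},
  ],
)

```text
clock: 3.85
tcp_pos: [0.4893, 0.0972, 0.0714]
orientation: [2.222, 2.221, 0.001]
contact_force: [1.8, 0.9, 0.6]
grip_width: -0.0
gripper_force: 0.8
```

send_rows(
  deltas=[
    {"dx":-2,"dy":0,"dz":0,"rx":0,"ry":0,"rz":0},
    {"dx":-4,"dy":0,"dz":0,"rx":0,"ry":0,"rz":0},
    {"dx":-6,"dy":0,"dz":0,"rx":0,"ry":0,"rz":0},
    {"dx":-8,"dy":0,"dz":0,"rx":0,"ry":0,"rz":0},
    {"dx":-10,"dy":0,"dz":0,"rx":0,"ry":0,"rz":0},
  ],
)

```text
clock: 4.27
tcp_pos: [0.4792, 0.0973, 0.0713]
orientation: [-2.221, -2.221, -0.0]
contact_force: [1.8, 1.5, 0.7]
grip_width: 0.0003
gripper_force: 0.8
```

Run:
```python
from h import *
f=grab('scene'); cv2.imwrite('pics/th1.png',cv2.resize(f['frame'][190:310,290:450],None,fx=5,fy=5,interpolation=cv2.INTER_CUBIC))
```

```text
(no output)
```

View pics/th1.png

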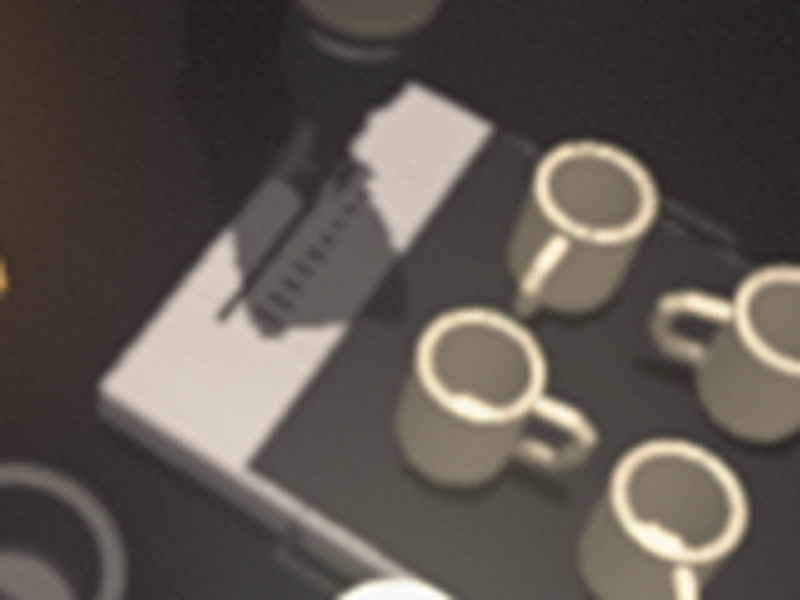

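The picture shows the scale marks lengthening towards crop (270,310), which is +x, so pushing to -x is right. The slot's -x end is hidden under the gripper, so I'll keep pushing gently until it hits the stop.

send_rows(
  deltas=[
    {"dx":-2,"dy":0,"dz":0,"rx":0,"ry":0,"rz":0},
    {"dx":-4,"dy":0,"dz":0,"rx":0,"ry":0,"rz":0},
    {"dx":-6,"dy":0,"dz":0,"rx":0,"ry":0,"rz":0},
    {"dx":-7,"dy":0,"dz":0,"rx":0,"ry":0,"rz":0},
    {"dx":-8,"dy":0,"dz":0,"rx":0,"ry":0,"rz":0},
  ],
)

```text
clock: 4.73
tcp_pos: [0.4743, 0.0974, 0.0719]
orientation: [2.22, 2.219, 0.008]
contact_force: [11.9, -0.3, -8.2]
grip_width: 0.0003
gripper_force: 6.0
```

Run:
```python
from h import *
f={'frame':np.load('scene0.npz')['I']}
f=grab('scene')
print(plane(f,[[334.4,253.6]],.046), r.get_obs()['contact_force'])
```

```text
[[0.57898567 0.0959079  0.046     ]] [ 9.67339314 -0.94762458 -5.98449113]
```

The force rose to 12 N at x = 0.474, and the slot end implies a stop near there, so the thermostat is home. I'll back off, rise and open the jaw, then check.

send_rows(
  deltas=[
    {"dx":6,"dy":0,"dz":0,"rx":0,"ry":0,"rz":0},
    {"dx":12,"dy":0,"dz":30,"rx":0,"ry":0,"rz":0},
    {"dx":12,"dy":0,"dz":70,"rx":0,"ry":0,"rz":0},
    {"dx":12,"dy":0,"dz":110,"rx":0,"ry":0,"rz":0},
    {"dx":12,"dy":0,"dz":150,"rx":0,"ry":0,"rz":0},
  ],
)

```text
clock: 5.2
tcp_pos: [0.4817, 0.097, 0.2223]
orientation: [-2.219, -2.22, 0.004]
contact_force: [1.3, -0.3, -0.0]
grip_width: -0.0001
gripper_force: 0.0
```

send_rows(
  deltas=[
    {"dx":20,"dy":-20,"dz":30,"rx":0,"ry":0,"rz":3},
    {"dx":40,"dy":-50,"dz":50,"rx":0,"ry":0,"rz":6},
    {"dx":60,"dy":-80,"dz":80,"rx":0,"ry":0,"rz":9},
    {"dx":60,"dy":-100,"dz":90,"rx":0,"ry":0,"rz":14.5},
    {"dx":60,"dy":-100,"dz":90,"rx":0,"ry":0,"rz":14.5},
  ],
  jaw=85,
)

```text
clock: 5.62
tcp_pos: [0.5451, -0.0089, 0.3136]
orientation: [1.925, 2.478, -0.0]
contact_force: [0.4, -0.5, -0.0]
grip_width: 0.0606
gripper_force: 0.0
```

```bash
cat > look.py <<'E'
from h import *
from scipy.optimize import least_squares
import sys
def mugs(near, cams=('scene','side')):
    for n in cams:
        f=grab(n); P=cloud(f); I=cv2.cvtColor(f['frame'],cv2.COLOR_BGR2HSV)
        ok=f['z_map']>0; p=P[ok]
        k=(p[:,0]>.3)&(p[:,0]<.72)&(p[:,1]>.06)&(p[:,1]<.52); p=p[k]
        g=p[(p[:,2]>.062)&(p[:,2]<.085)&(p[:,1]<.14)]
        if len(g): print(n,'grip',g[g[:,2]>.07].mean(0).round(4))
        for x,y in near:
            for it in range(2):
                rr=np.hypot(p[:,0]-x,p[:,1]-y)
                q=p[(rr<(.065 if it==0 else .042))&(p[:,2]>.124)&(p[:,2]<.137)]
                if len(q)<20: print(n,'few',len(q)); break
                s=least_squares(lambda a:np.hypot(q[:,0]-a[0],q[:,1]-a[1])-.0308,q[:,:2].mean(0),loss='soft_l1',f_scale=.002); x,y=s.x
            rr=np.hypot(p[:,0]-x,p[:,1]-y)
            h=p[(rr>.040)&(rr<.074)&(p[:,2]>.062)&(p[:,2]<.124)]
            m=h[:,:2]-[x,y]
            # direction of the farther handle points (complex median)
            far=m[np.hypot(*m.T)>.05]; a=np.degrees(np.arctan2(*far.mean(0)[::-1])) if len(far) else None
            print(n,'mug',np.round([x,y],4),'az',a,'n',len(q),len(h))
if __name__=='__main__':
    mugs([tuple(map(float,a.split(','))) for a in sys.argv[1:]])
    o=r.get_obs(); print(o['clock'],o['tcp_pos'].round(4),o['grip_width'])
E
python3 look.py .4437,.3716 .5828,.362 .57,.242 .429,.244
```

```text
scene grip [0.4528 0.0983 0.0751]
scene mug [0.4452 0.3717] az -73.0103956479557 n 138 76
scene mug [0.5842 0.3622] az -44.7163454266803 n 167 136
scene mug [0.5722 0.2425] az 106.5602577405778 n 138 83
scene mug [0.4311 0.2441] az 13.99631923740499 n 125 70
side grip [0.4492 0.0986 0.0736]
side mug [0.4424 0.3716] az -77.16905706867252 n 137 66
side mug [0.5808 0.3624] az -39.37111553952479 n 128 116
side mug [0.5674 0.2417] az 101.47988331933489 n 106 70
side mug [0.4274 0.2435] az 20.70357244117908 n 120 60
5.7167 [ 0.5427 -0.0039  0.3109] 0.07515621039711615
```

The grip is now at x = 0.451, 56 mm from where it was and against the stop. All mugs are where they were. I'll take mug C, at (0.444, 0.372) with its handle at -75°.

send_rows(
  deltas=[
    {"dx":-10,"dy":38,"dz":0,"rx":0,"ry":0,"rz":0},
    {"dx":-20,"dy":76,"dz":0,"rx":0,"ry":0,"rz":0},
    {"dx":-30,"dy":114,"dz":0,"rx":0,"ry":0,"rz":0},
    {"dx":-40,"dy":152,"dz":0,"rx":0,"ry":0,"rz":0},
    {"dx":-50,"dy":190,"dz":0,"rx":0,"ry":0,"rz":0},
  ],
)

```text
clock: 6.13
tcp_pos: [0.4905, 0.1897, 0.3102]
orientation: [-1.921, -2.484, 0.004]
contact_force: [0.6, 0.4, -0.0]
grip_width: 0.0852
gripper_force: 0.0
```

send_rows(
  deltas=[
    {"dx":-10,"dy":40,"dz":0,"rx":0,"ry":0,"rz":0},
    {"dx":-20,"dy":80,"dz":-10,"rx":0,"ry":0,"rz":0},
    {"dx":-30,"dy":120,"dz":-20,"rx":0,"ry":0,"rz":0},
    {"dx":-40,"dy":155,"dz":-40,"rx":0,"ry":0,"rz":0},
    {"dx":-49,"dy":185.5,"dz":-60,"rx":0,"ry":0,"rz":0},
  ],
)

```text
clock: 6.55
tcp_pos: [0.441, 0.376, 0.2503]
orientation: [-1.919, -2.486, 0.001]
contact_force: [1.3, 0.2, 0.1]
grip_width: 0.0851
gripper_force: 0.0
```

send_rows(
  deltas=[
    {"dx":0,"dy":0,"dz":0,"rx":0,"ry":0,"rz":0},
    {"dx":0,"dy":0,"dz":-20,"rx":0,"ry":0,"rz":0},
    {"dx":0,"dy":0,"dz":-40,"rx":0,"ry":0,"rz":0},
    {"dx":0,"dy":0,"dz":-60,"rx":0,"ry":0,"rz":0},
    {"dx":0,"dy":0,"dz":-80,"rx":0,"ry":0,"rz":0},
  ],
)

```text
clock: 6.97
tcp_pos: [0.4417, 0.373, 0.1694]
orientation: [-1.92, -2.485, 0.004]
contact_force: [0.6, -0.1, -0.6]
grip_width: 0.0852
gripper_force: 0.0
```

send_rows(
  deltas=[
    {"dx":2,"dy":-1,"dz":-20,"rx":0,"ry":0,"rz":0},
    {"dx":2,"dy":-1,"dz":-40,"rx":0,"ry":0,"rz":0},
    {"dx":2,"dy":-1,"dz":-60,"rx":0,"ry":0,"rz":0},
    {"dx":2,"dy":-1,"dz":-74,"rx":0,"ry":0,"rz":0},
    {"dx":2,"dy":-1,"dz":-74,"rx":0,"ry":0,"rz":0},
  ],
)

```text
clock: 7.38
tcp_pos: [0.4432, 0.3703, 0.0938]
orientation: [-1.92, -2.484, 0.011]
contact_force: [0.0, -0.6, 0.8]
grip_width: 0.0849
gripper_force: 0.0
```

send_rows(
  deltas=[
    {"dx":0,"dy":0,"dz":0,"rx":0,"ry":0,"rz":0},
    {"dx":0,"dy":0,"dz":0,"rx":0,"ry":0,"rz":0},
    {"dx":0,"dy":0,"dz":0,"rx":0,"ry":0,"rz":0},
    {"dx":0,"dy":0,"dz":0,"rx":0,"ry":0,"rz":0},
    {"dx":0,"dy":0,"dz":0,"rx":0,"ry":0,"rz":0},
  ],
  jaw=55,
  newtons=45,
)

```text
clock: 7.8
tcp_pos: [0.4465, 0.3721, 0.0982]
orientation: [1.923, 2.484, 0.002]
contact_force: [-1.5, -1.3, 2.8]
grip_width: 0.0641
gripper_force: 51.1
```

send_rows(
  deltas=[
    {"dx":0,"dy":0,"dz":15,"rx":0,"ry":0,"rz":0},
    {"dx":0,"dy":0,"dz":40,"rx":0,"ry":0,"rz":0},
    {"dx":0,"dy":0,"dz":75,"rx":0,"ry":0,"rz":0},
    {"dx":0,"dy":0,"dz":110,"rx":0,"ry":0,"rz":0},
    {"dx":0,"dy":0,"dz":150,"rx":0,"ry":0,"rz":0},
  ],
)

```text
clock: 8.22
tcp_pos: [0.4455, 0.3709, 0.2489]
orientation: [-1.922, -2.484, 0.003]
contact_force: [0.7, 0.4, -2.6]
grip_width: 0.0639
gripper_force: 50.8
```

Mug C is in hand: the opening holds at 64 mm and the load reads its weight. I carry it to hook 1, yawed -50° so the handle lies across the prong, and tilt it 20° about the prong with the body outboard.

send_rows(
  deltas=[
    {"dx":16,"dy":-36,"dz":5,"rx":0,"ry":0,"rz":-5},
    {"dx":33,"dy":-73,"dz":5,"rx":0,"ry":0,"rz":-10},
    {"dx":50,"dy":-110,"dz":5,"rx":0,"ry":0,"rz":-15},
    {"dx":66,"dy":-146,"dz":5,"rx":0,"ry":0,"rz":-20},
    {"dx":83,"dy":-183,"dz":5,"rx":0,"ry":0,"rz":-25},
  ],
)

```text
clock: 8.63
tcp_pos: [0.5294, 0.187, 0.2537]
orientation: [2.419, 2.004, 0.001]
contact_force: [0.9, -0.1, -3.6]
grip_width: 0.0638
gripper_force: 51.1
```

send_rows(
  deltas=[
    {"dx":16,"dy":-36,"dz":0,"rx":0,"ry":0,"rz":-5},
    {"dx":33,"dy":-73,"dz":0,"rx":0,"ry":0,"rz":-10},
    {"dx":50,"dy":-110,"dz":0,"rx":0,"ry":0,"rz":-15},
    {"dx":66,"dy":-146,"dz":0,"rx":0,"ry":0,"rz":-20},
    {"dx":83,"dy":-184,"dz":0,"rx":0,"ry":0,"rz":-25},
  ],
)

```text
clock: 9.05
tcp_pos: [0.6123, 0.0033, 0.2536]
orientation: [-2.795, -1.434, -0.001]
contact_force: [0.5, 1.7, -2.9]
grip_width: 0.0637
gripper_force: 51.0
```

send_rows(
  deltas=[
    {"dx":0,"dy":0,"dz":-15,"rx":-4,"ry":2.9,"rz":0},
    {"dx":0,"dy":0,"dz":-35,"rx":-8,"ry":5.8,"rz":0},
    {"dx":0,"dy":0,"dz":-55,"rx":-12,"ry":8.6,"rz":0},
    {"dx":0,"dy":0,"dz":-77,"rx":-16.3,"ry":11.5,"rz":0},
    {"dx":0,"dy":0,"dz":-77,"rx":-16.3,"ry":11.5,"rz":0},
  ],
)

```text
clock: 9.47
tcp_pos: [0.6101, 0.0085, 0.1703]
orientation: [2.616, 1.358, -0.472]
contact_force: [-0.8, 0.9, -4.3]
grip_width: 0.0638
gripper_force: 51.1
```

```bash
cat > held.py <<'E'
from h import *
# held mug: fit from depth near tcp; report handle points in stand frame relative to a hook
import sys
H={1:(.667,-.0908),2:(.598,-.1885),3:(.528,-.2855),4:(.4575,-.384)}
a=np.radians(-35.2); S=np.array([[np.cos(a),-np.sin(a),0],[np.sin(a),np.cos(a),0],[0,0,1]])
o=r.get_obs(); n=int(sys.argv[1]); tag=sys.argv[2]
T=o['tcp_pos']; M=rot(o['orientation'])
print('tcp in hook frame mm',((T-np.r_[H[n],.18])@S*1000).round(1),'tool z in stand',(S.T@M[:,2]).round(3),'tool y',(S.T@M[:,1]).round(3),o['clock'],o['qvel'].round(2).max())
for c in ('scene','side'):
    f=grab(c); P=cloud(f); ok=f['z_map']>0
    uv,_=cv2.projectPoints(np.array([[*H[n],.18]]),cv2.Rodrigues(f['Rm'].T)[0],-f['Rm'].T@f['t'],f['K'],np.array(f['distortion'],float)); u,v=uv.ravel().astype(int)
    I=f['frame'][max(0,v-60):v+60,max(0,u-80):u+80]; 
    cv2.imwrite(f'pics/{tag}_{c}.png',cv2.resize(I,None,fx=5,fy=5,interpolation=cv2.INTER_CUBIC)); print(c,u,v)
E
python3 held.py 1 c1
```

```text
tcp in hook frame mm [-103.7   48.4   -9.7] tool z in stand [-0.006 -0.347 -0.938] tool y [ 1.     0.    -0.006] 9.4667 0.08
scene 264 216
side 262 194
```

View pics/c1_scene.png

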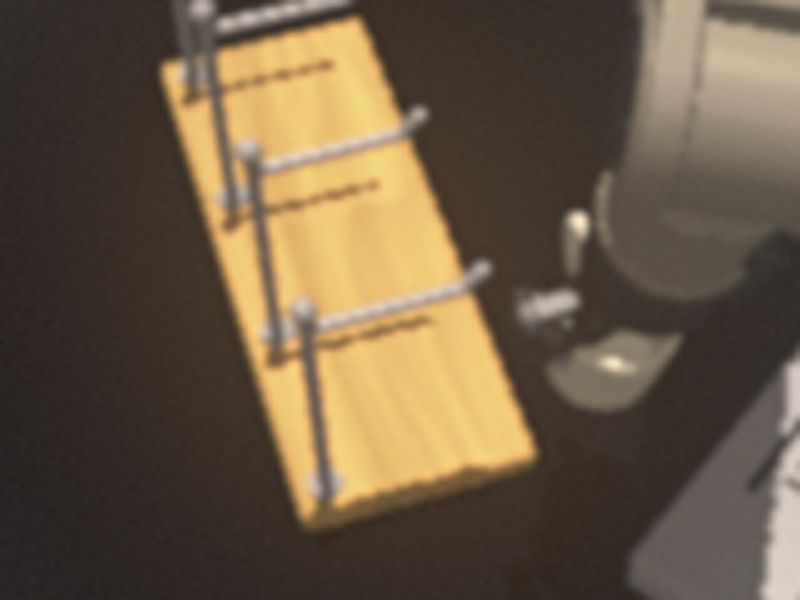

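The held mug sits beside the tip of hook 1 (crop (485,268)), with its handle loop at (575,240) on the hook side. The side view should confirm the eye's position.

View pics/c1_side.png

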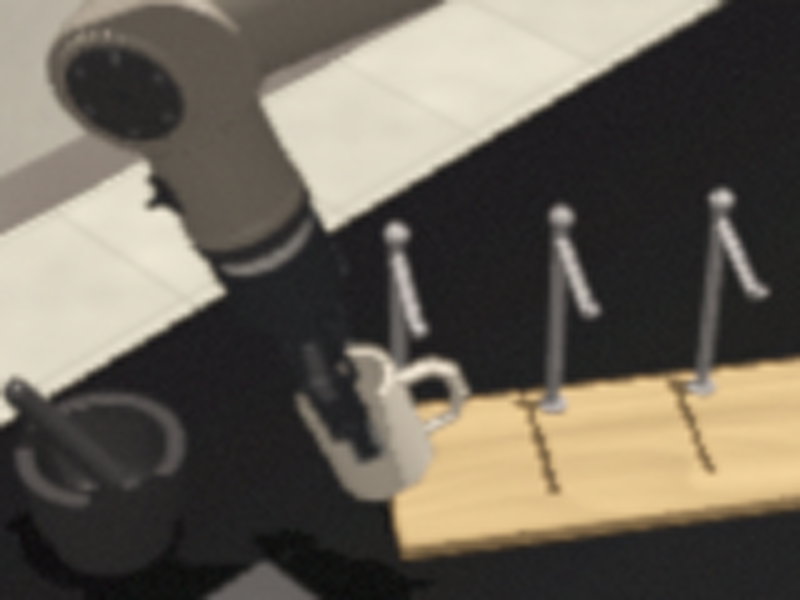

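```bash
cat > hand.py <<'E'
from h import *
import sys
H={1:(.667,-.0908),2:(.598,-.1885),3:(.528,-.2855),4:(.4575,-.384)}
a=np.radians(-35.2); S=np.array([[np.cos(a),-np.sin(a),0],[np.sin(a),np.cos(a),0],[0,0,1]])
o=r.get_obs(); n=int(sys.argv[1]); sg=float(sys.argv[2]) # handle side: sign of tool-frame x direction in stand y
T=o['tcp_pos']; M=rot(o['orientation']); hx=M[:,0]; 
if (S.T@hx)[1]*sg<0: hx=-hx
u=-M[:,2]; y=np.cross(u,hx)
print('tcp in hook frame mm',((T-np.r_[H[n],.18])@S*1000).round(1),o['clock'])
for c in ('scene','side'):
    f=grab(c); p=cloud(f)[f['z_map']>0]-T
    q=np.c_[p@y,p@hx,p@u]*1000
    h=q[(q[:,1]>36)&(q[:,1]<75)&(abs(q[:,0])<20)&(abs(q[:,2])<45)]
    b=q[(abs(q[:,1])<30)&(q[:,2]<0)&(q[:,2]>-60)&(abs(q[:,0])<36)]
    if len(h)>4: print(c,len(h),'handle lateral med',np.median(h[:,0]).round(1),'reach max',np.percentile(h[:,1],95).round(1),'up range',np.percentile(h[:,2],[3,97]).round(1),'body low',np.percentile(b[:,2],2) if len(b) else None)
    g=q[(abs(q[:,1])>0)&(np.hypot(q[:,0],q[:,1])<36)&(q[:,2]<20)&(q[:,2]>-70)]
    if len(g)>20: print('  body-ish min up',np.percentile(g[:,2],1).round(1),len(g))
E
python3 hand.py 1 -1
```

```text
tcp in hook frame mm [-100.8   47.4   -5.1] 9.5667
scene 31 handle lateral med 2.6 reach max 66.3 up range [-25.4  22.3] body low -41.78469092245121
  body-ish min up -41.8 201
side 68 handle lateral med -2.4 reach max 67.7 up range [-28.5  22.1] body low -46.50263490114034
  body-ish min up -46.9 271
```

The handle reach (67 mm) and its height range match the model, with the eye 2.7 mm off laterally and 6.7 mm above the bar. Next I insert along the prong and lower.

send_rows(
  deltas=[
    {"dx":15,"dy":-13,"dz":0,"rx":0,"ry":0,"rz":0},
    {"dx":31,"dy":-24,"dz":0,"rx":0,"ry":0,"rz":0},
    {"dx":47,"dy":-36,"dz":0,"rx":0,"ry":0,"rz":0},
    {"dx":64,"dy":-48,"dz":0,"rx":0,"ry":0,"rz":0},
    {"dx":80,"dy":-60,"dz":0,"rx":0,"ry":0,"rz":0},
  ],
)

```text
clock: 10.08
tcp_pos: [0.6936, -0.0577, 0.1785]
orientation: [2.621, 1.345, -0.453]
contact_force: [0.9, 0.3, -3.0]
grip_width: 0.0641
gripper_force: 51.3
```

send_rows(
  deltas=[
    {"dx":0,"dy":0,"dz":0,"rx":0,"ry":0,"rz":0},
    {"dx":0,"dy":0,"dz":-6,"rx":0,"ry":0,"rz":0},
    {"dx":0,"dy":0,"dz":-12,"rx":0,"ry":0,"rz":0},
    {"dx":0,"dy":0,"dz":-16,"rx":0,"ry":0,"rz":0},
    {"dx":0,"dy":0,"dz":-18,"rx":0,"ry":0,"rz":0},
  ],
)

```text
clock: 10.5
tcp_pos: [0.6913, -0.0547, 0.1568]
orientation: [2.618, 1.351, -0.46]
contact_force: [-0.5, 0.7, -3.3]
grip_width: 0.0642
gripper_force: 51.5
```

```bash
python3 hand.py 1 -1; python3 held.py 1 c2
```

```text
tcp in hook frame mm [ -1.   43.5 -23.2] 10.5
  body-ish min up -42.8 175
side 69 handle lateral med -3.9 reach max 66.2 up range [-29.7  21.7] body low -48.67113877278346
  body-ish min up -48.9 248
tcp in hook frame mm [ -0.7  43.6 -23.2] tool z in stand [-0.001 -0.342 -0.94 ] tool y [ 1.    -0.004  0.001] 10.6 0.01
scene 264 216
side 262 194
```

View pics/c2_side.png

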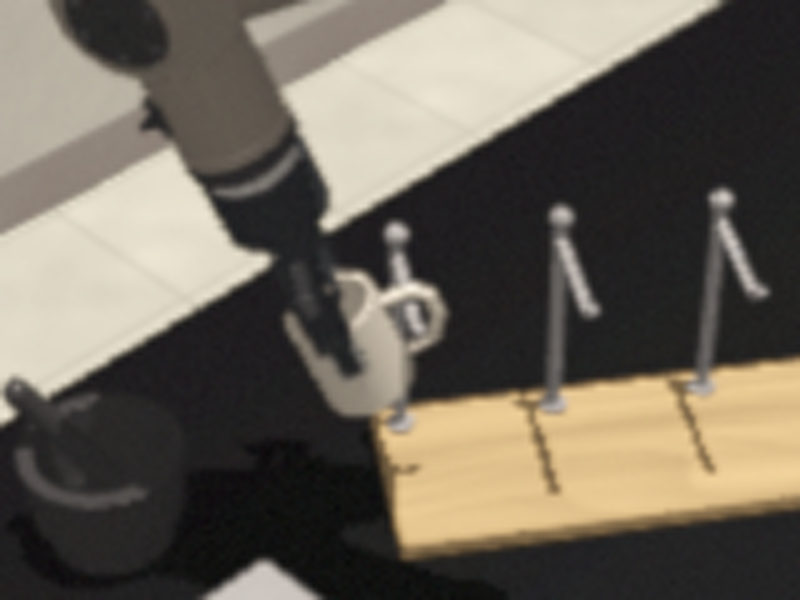

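The prong at crop (415,325) passes through the handle loop. I'll release and withdraw along the tool axis.

send_rows(
  deltas=[
    {"dx":0,"dy":0,"dz":-2,"rx":0,"ry":0,"rz":0},
    {"dx":0,"dy":0,"dz":-2,"rx":0,"ry":0,"rz":0},
    {"dx":0,"dy":0,"dz":-2,"rx":0,"ry":0,"rz":0},
    {"dx":0,"dy":0,"dz":-2,"rx":0,"ry":0,"rz":0},
  ],
  jaw=85,
)

```text
clock: 11.03
tcp_pos: [0.6925, -0.0553, 0.1557]
orientation: [2.619, 1.348, -0.458]
contact_force: [0.3, -0.3, -0.1]
grip_width: 0.0847
gripper_force: 0.0
```

send_rows(
  deltas=[
    {"dx":4,"dy":6,"dz":19,"rx":0,"ry":0,"rz":0},
    {"dx":10,"dy":14,"dz":47,"rx":0,"ry":0,"rz":0},
    {"dx":16,"dy":22,"dz":75,"rx":0,"ry":0,"rz":0},
    {"dx":23,"dy":32,"dz":108,"rx":0,"ry":0,"rz":0},
    {"dx":30,"dy":42,"dz":141,"rx":0,"ry":0,"rz":0},
  ],
)

```text
clock: 11.45
tcp_pos: [0.7222, -0.0132, 0.2979]
orientation: [2.619, 1.348, -0.46]
contact_force: [1.3, 0.5, 0.2]
grip_width: 0.0854
gripper_force: 0.0
```

```bash
python3 held.py 1 c3; python3 look.py .5828,.362 .57,.242 .429,.244
```

```text
tcp in hook frame mm [  0.4  95.3 117.9] tool z in stand [-0.    -0.341 -0.94 ] tool y [ 1.    -0.005  0.002] 11.45 0.81
scene 264 216
side 262 194
scene grip [0.4529 0.098  0.0753]
scene mug [0.5841 0.3621] az -49.39678300009926 n 166 139
scene mug [0.5724 0.2422] az 106.13534304997788 n 144 87
scene mug [0.4312 0.2443] az -3.4528597921913704 n 121 53
side grip [0.4493 0.0987 0.0744]
side mug [0.5806 0.3623] az -38.81416432134764 n 124 118
side mug [0.5671 0.2414] az 102.51206368272732 n 108 72
side mug [0.4274 0.2435] az -3.5349167507425103 n 116 43
11.65 [ 0.7228 -0.0126  0.2976] 0.08514729176949482
```

View pics/c3_side.png

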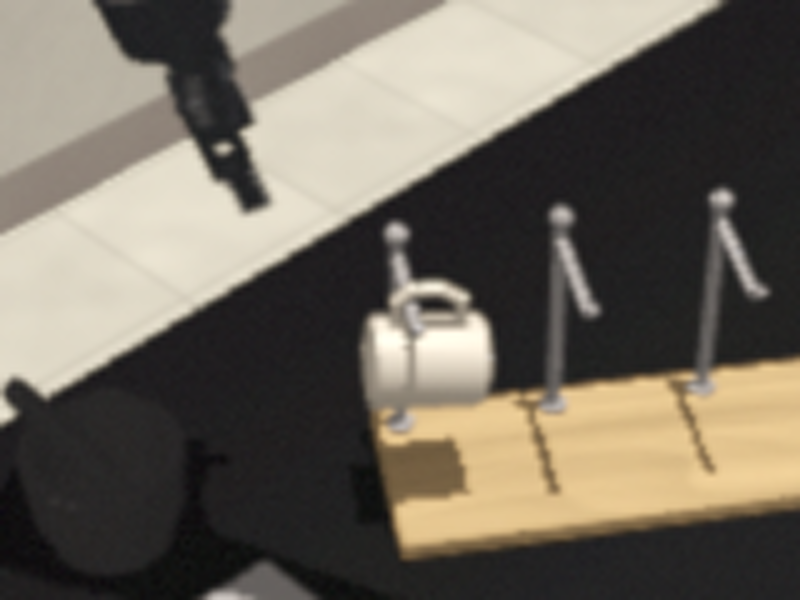

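Mug C hangs on hook 1, still swinging (crop (430,350)). The remaining three mugs have not moved. Next is mug A, at (0.582, 0.362) with its handle at 31°.

send_rows(
  deltas=[
    {"dx":-14,"dy":36,"dz":0,"rx":3.3,"ry":-2.3,"rz":0},
    {"dx":-28,"dy":74,"dz":0,"rx":6.5,"ry":-4.6,"rz":0},
    {"dx":-42,"dy":112,"dz":0,"rx":9.8,"ry":-6.9,"rz":0},
    {"dx":-56,"dy":150,"dz":0,"rx":13,"ry":-9.2,"rz":0},
    {"dx":-70,"dy":187,"dz":0,"rx":16.3,"ry":-11.5,"rz":0},
  ],
)

```text
clock: 12.07
tcp_pos: [0.6508, 0.1747, 0.295]
orientation: [-2.792, -1.436, -0.001]
contact_force: [-0.0, 0.3, 0.9]
grip_width: 0.0852
gripper_force: 0.0
```

send_rows(
  deltas=[
    {"dx":-14,"dy":37,"dz":-5,"rx":0,"ry":0,"rz":-5},
    {"dx":-28,"dy":75,"dz":-15,"rx":0,"ry":0,"rz":-10},
    {"dx":-42,"dy":112,"dz":-25,"rx":0,"ry":0,"rz":-15},
    {"dx":-56,"dy":150,"dz":-35,"rx":0,"ry":0,"rz":-20},
    {"dx":-70,"dy":187.5,"dz":-50,"rx":0,"ry":0,"rz":-24},
  ],
)

```text
clock: 12.48
tcp_pos: [0.5816, 0.361, 0.2457]
orientation: [3.033, 0.818, -0.001]
contact_force: [0.6, -0.1, 0.6]
grip_width: 0.085
gripper_force: 0.0
```

send_rows(
  deltas=[
    {"dx":0,"dy":0,"dz":0,"rx":0,"ry":0,"rz":0},
    {"dx":0,"dy":0,"dz":-20,"rx":0,"ry":0,"rz":0},
    {"dx":0,"dy":0,"dz":-40,"rx":0,"ry":0,"rz":0},
    {"dx":0,"dy":0,"dz":-60,"rx":0,"ry":0,"rz":0},
    {"dx":0,"dy":0,"dz":-75,"rx":0,"ry":0,"rz":0},
  ],
)

```text
clock: 12.9
tcp_pos: [0.5816, 0.3583, 0.1683]
orientation: [3.029, 0.826, -0.006]
contact_force: [0.5, -1.2, -0.1]
grip_width: 0.0851
gripper_force: 0.0
```

```bash
python3 look.py .5824,.3622 .57,.242 .429,.244; python3 -c "
from h import *
o=r.get_obs();print(o['tcp_pos'],rot(o['orientation']).round(3).tolist(),o['joints'].round(2))"
```

```text
scene grip [0.4531 0.0977 0.0749]
scene mug [0.5842 0.362 ] az -41.40085587024277 n 170 134
scene mug [0.5722 0.2424] az 106.63778508175034 n 140 80
scene mug [0.4312 0.2443] az -3.6273232236410684 n 124 57
side grip [0.4494 0.0985 0.0739]
side mug [0.581  0.3625] az -51.13715995012979 n 101 105
side mug [0.5672 0.2414] az 101.2481518619365 n 108 70
side mug [0.4271 0.2437] az -3.6206340406383206 n 117 43
13.0 [0.5807 0.3574 0.1671] 0.0849009119203391
[0.58071935 0.35744495 0.16714412] [[0.862, 0.507, -0.006], [0.507, -0.862, -0.005], [-0.008, 0.001, -1.0]] [-0.33  0.61 -0.46  1.57  0.3   1.04 -1.91]
```

send_rows(
  deltas=[
    {"dx":2,"dy":5,"dz":-15,"rx":0,"ry":0,"rz":0},
    {"dx":2,"dy":5,"dz":-35,"rx":0,"ry":0,"rz":0},
    {"dx":2,"dy":5,"dz":-55,"rx":0,"ry":0,"rz":0},
    {"dx":2,"dy":5,"dz":-71,"rx":0,"ry":0,"rz":0},
    {"dx":2,"dy":5,"dz":-71,"rx":0,"ry":0,"rz":0},
  ],
)

```text
clock: 13.42
tcp_pos: [0.5832, 0.3639, 0.0971]
orientation: [3.029, 0.826, -0.008]
contact_force: [-0.4, -1.0, -0.7]
grip_width: 0.0851
gripper_force: 0.0
```

send_rows(
  deltas=[
    {"dx":0,"dy":0,"dz":0,"rx":0,"ry":0,"rz":0},
    {"dx":0,"dy":0,"dz":0,"rx":0,"ry":0,"rz":0},
    {"dx":0,"dy":0,"dz":0,"rx":0,"ry":0,"rz":0},
    {"dx":0,"dy":0,"dz":0,"rx":0,"ry":0,"rz":0},
    {"dx":0,"dy":0,"dz":0,"rx":0,"ry":0,"rz":0},
  ],
  jaw=55,
)

```text
clock: 13.83
tcp_pos: [0.5854, 0.3659, 0.1022]
orientation: [-3.03, -0.826, -0.004]
contact_force: [-0.5, 0.3, 3.6]
grip_width: 0.0639
gripper_force: 50.4
```

send_rows(
  deltas=[
    {"dx":0,"dy":0,"dz":15,"rx":0,"ry":0,"rz":0},
    {"dx":0,"dy":0,"dz":40,"rx":0,"ry":0,"rz":0},
    {"dx":0,"dy":0,"dz":75,"rx":0,"ry":0,"rz":0},
    {"dx":0,"dy":0,"dz":110,"rx":0,"ry":0,"rz":0},
    {"dx":0,"dy":0,"dz":150,"rx":0,"ry":0,"rz":0},
  ],
)

```text
clock: 14.25
tcp_pos: [0.5836, 0.3645, 0.2519]
orientation: [3.03, 0.827, -0.004]
contact_force: [0.3, 0.7, -2.8]
grip_width: 0.064
gripper_force: 50.3
```

send_rows(
  deltas=[
    {"dx":-6,"dy":-36,"dz":2,"rx":0,"ry":0,"rz":2},
    {"dx":-12,"dy":-72,"dz":5,"rx":0,"ry":0,"rz":5},
    {"dx":-18,"dy":-107,"dz":8,"rx":0,"ry":0,"rz":7},
    {"dx":-25,"dy":-143,"dz":8,"rx":0,"ry":0,"rz":10},
    {"dx":-31,"dy":-178,"dz":8,"rx":0,"ry":0,"rz":12},
  ],
)

```text
clock: 14.67
tcp_pos: [0.5527, 0.1854, 0.2597]
orientation: [2.926, 1.142, 0.0]
contact_force: [0.3, 0.6, -2.2]
grip_width: 0.0638
gripper_force: 50.2
```

send_rows(
  deltas=[
    {"dx":-6,"dy":-36,"dz":0,"rx":0,"ry":0,"rz":2},
    {"dx":-12,"dy":-72,"dz":0,"rx":0,"ry":0,"rz":5},
    {"dx":-18,"dy":-107,"dz":0,"rx":0,"ry":0,"rz":7},
    {"dx":-25,"dy":-143,"dz":0,"rx":0,"ry":0,"rz":10},
    {"dx":-31,"dy":-178,"dz":0,"rx":0,"ry":0,"rz":12},
  ],
)

```text
clock: 15.08
tcp_pos: [0.5215, 0.0075, 0.2596]
orientation: [2.791, 1.442, -0.0]
contact_force: [0.3, -0.8, -3.1]
grip_width: 0.0636
gripper_force: 50.2
```

send_rows(
  deltas=[
    {"dx":-6,"dy":-36,"dz":0,"rx":0,"ry":0,"rz":0},
    {"dx":-12,"dy":-72,"dz":0,"rx":0,"ry":0,"rz":0},
    {"dx":-18,"dy":-107,"dz":0,"rx":0,"ry":0,"rz":0},
    {"dx":-25,"dy":-143,"dz":0,"rx":0,"ry":0,"rz":0},
    {"dx":-32,"dy":-177,"dz":0,"rx":0,"ry":0,"rz":0},
  ],
)

```text
clock: 15.5
tcp_pos: [0.4897, -0.1695, 0.2597]
orientation: [2.792, 1.438, 0.0]
contact_force: [1.4, -0.8, -1.8]
grip_width: 0.0638
gripper_force: 50.3
```

send_rows(
  deltas=[
    {"dx":0,"dy":0,"dz":-15,"rx":4,"ry":-2.9,"rz":0},
    {"dx":0,"dy":0,"dz":-35,"rx":8,"ry":-5.8,"rz":0},
    {"dx":0,"dy":0,"dz":-55,"rx":12,"ry":-8.6,"rz":0},
    {"dx":0,"dy":0,"dz":-80,"rx":16.3,"ry":-11.5,"rz":0},
    {"dx":0,"dy":0,"dz":-80,"rx":16.3,"ry":-11.5,"rz":0},
  ],
)

```text
clock: 15.92
tcp_pos: [0.4854, -0.1705, 0.1743]
orientation: [-2.619, -1.336, -0.454]
contact_force: [-1.9, -1.3, -3.0]
grip_width: 0.0636
gripper_force: 50.9
```

send_rows(
  deltas=[
    {"dx":0,"dy":0,"dz":0,"rx":0,"ry":0,"rz":0},
    {"dx":0,"dy":0,"dz":0,"rx":0,"ry":0,"rz":0},
  ],
)

```text
clock: 16.08
tcp_pos: [0.4917, -0.1672, 0.1804]
orientation: [-2.619, -1.351, -0.459]
contact_force: [0.2, 0.5, -1.8]
grip_width: 0.0634
gripper_force: 50.9
```

```bash
python3 hand.py 2 1; python3 held.py 2 a1
```

```text
tcp in hook frame mm [-99.1 -43.9   0.4] 16.0833
scene 57 handle lateral med 1.1 reach max 67.5 up range [-31.2  18. ] body low -51.22038749915361
  body-ish min up -51.3 457
side 62 handle lateral med 5.2 reach max 65.4 up range [-36.5  17.6] body low -51.67868268495883
  body-ish min up -52.3 324
tcp in hook frame mm [-98.7 -42.9   1. ] tool z in stand [ 0.002  0.341 -0.94 ] tool y [ 1.    -0.002  0.002] 16.1833 0.01
scene 252 185
side 296 190
```

View pics/a1_side.png

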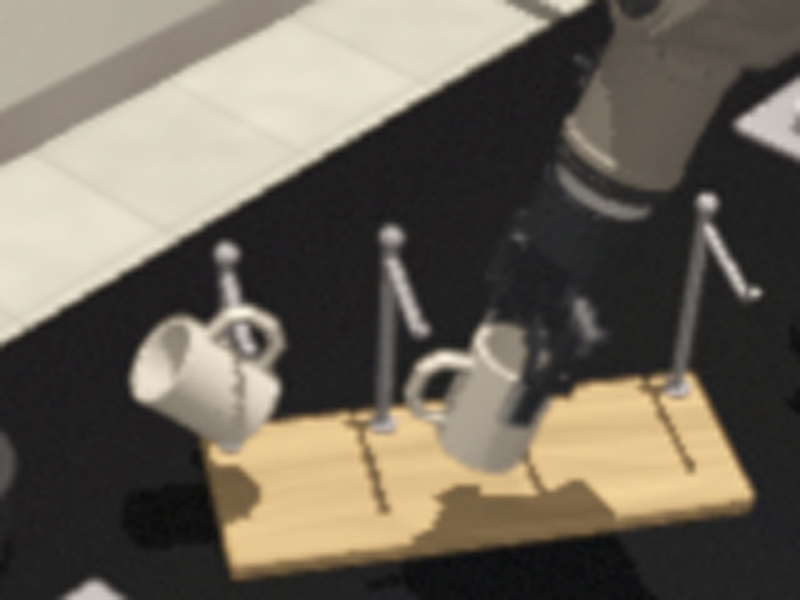

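The held mug's handle is lined up with hook 2 (prong tip at crop (422,330)), and mug C hangs on hook 1 at its rest tilt. I'll insert, lower and release.

send_rows(
  deltas=[
    {"dx":14,"dy":-13,"dz":-2,"rx":0,"ry":0,"rz":0},
    {"dx":30,"dy":-24,"dz":-2,"rx":0,"ry":0,"rz":0},
    {"dx":46,"dy":-36,"dz":-2,"rx":0,"ry":0,"rz":0},
    {"dx":63,"dy":-48,"dz":-2,"rx":0,"ry":0,"rz":0},
    {"dx":79,"dy":-60,"dz":-2,"rx":0,"ry":0,"rz":0},
  ],
)

```text
clock: 16.7
tcp_pos: [0.5713, -0.2275, 0.1778]
orientation: [-2.619, -1.352, -0.46]
contact_force: [-0.1, -0.2, -1.8]
grip_width: 0.0637
gripper_force: 51.0
```

send_rows(
  deltas=[
    {"dx":0,"dy":0,"dz":0,"rx":0,"ry":0,"rz":0},
    {"dx":0,"dy":0,"dz":-6,"rx":0,"ry":0,"rz":0},
    {"dx":0,"dy":0,"dz":-12,"rx":0,"ry":0,"rz":0},
    {"dx":0,"dy":0,"dz":-16,"rx":0,"ry":0,"rz":0},
    {"dx":0,"dy":0,"dz":-19,"rx":0,"ry":0,"rz":0},
  ],
)

```text
clock: 17.12
tcp_pos: [0.5699, -0.2261, 0.1582]
orientation: [-2.617, -1.349, -0.461]
contact_force: [0.8, 2.5, 8.4]
grip_width: 0.0639
gripper_force: 50.2
```

```bash
python3 hand.py 2 1; python3 held.py 2 a2
```

```text
tcp in hook frame mm [ -1.3 -47.  -21.8] 17.1167
scene 83 handle lateral med 0.3 reach max 65.9 up range [-28.2  18.6] body low -50.73985085545952
  body-ish min up -50.7 413
side 65 handle lateral med 5.1 reach max 64.7 up range [-35.8  17.3] body low -50.13520000984112
  body-ish min up -50.2 300
tcp in hook frame mm [ -0.5 -46.6 -21.5] tool z in stand [ 0.001  0.343 -0.939] tool y [ 1.    -0.004 -0.   ] 17.2167 0.01
scene 252 185
side 296 190
```

View pics/a2_side.png

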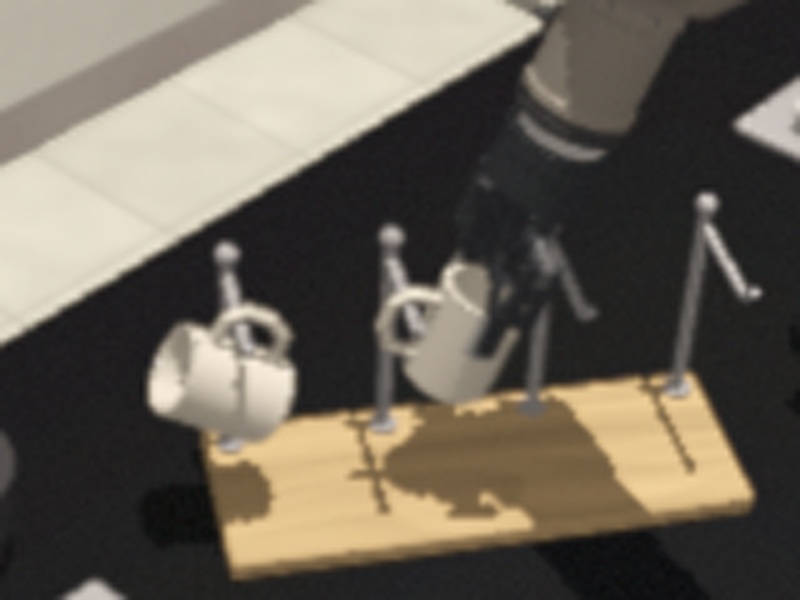

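The prong runs through the loop at crop (405,315), and the 8 N upward force shows the handle resting on the bar. I'll release.

send_rows(
  deltas=[
    {"dx":0,"dy":0,"dz":1,"rx":0,"ry":0,"rz":0},
    {"dx":0,"dy":0,"dz":1,"rx":0,"ry":0,"rz":0},
    {"dx":0,"dy":0,"dz":1,"rx":0,"ry":0,"rz":0},
    {"dx":0,"dy":0,"dz":1,"rx":0,"ry":0,"rz":0},
  ],
  jaw=85,
)

```text
clock: 17.65
tcp_pos: [0.5691, -0.2283, 0.1584]
orientation: [-2.619, -1.348, -0.458]
contact_force: [0.0, -0.0, 0.3]
grip_width: 0.085
gripper_force: 0.0
```

send_rows(
  deltas=[
    {"dx":-4,"dy":-6,"dz":19,"rx":0,"ry":0,"rz":0},
    {"dx":-10,"dy":-14,"dz":47,"rx":0,"ry":0,"rz":0},
    {"dx":-16,"dy":-22,"dz":75,"rx":0,"ry":0,"rz":0},
    {"dx":-23,"dy":-32,"dz":108,"rx":0,"ry":0,"rz":0},
    {"dx":-30,"dy":-42,"dz":141,"rx":0,"ry":0,"rz":0},
  ],
)

```text
clock: 18.07
tcp_pos: [0.5386, -0.2701, 0.3006]
orientation: [-2.618, -1.348, -0.458]
contact_force: [0.2, -0.2, 0.2]
grip_width: 0.085
gripper_force: 0.0
```

```bash
python3 look.py .57,.242 .429,.244; python3 -c "
from h import *
f=grab('side'); cv2.imwrite('pics/s2.png',f['frame'])"
```

```text
scene grip [0.4524 0.098  0.0751]
scene mug [0.5724 0.2424] az 105.23072346312628 n 143 84
scene mug [0.4311 0.2442] az -3.484257903681994 n 126 54
side grip [0.4492 0.0978 0.0739]
side mug [0.567  0.2412] az 102.39876707150354 n 109 71
side mug [0.4273 0.2435] az -3.442766316539408 n 112 42
18.1667 [ 0.5409 -0.2737  0.3055] 0.0849794295683535
```

View pics/s2.png

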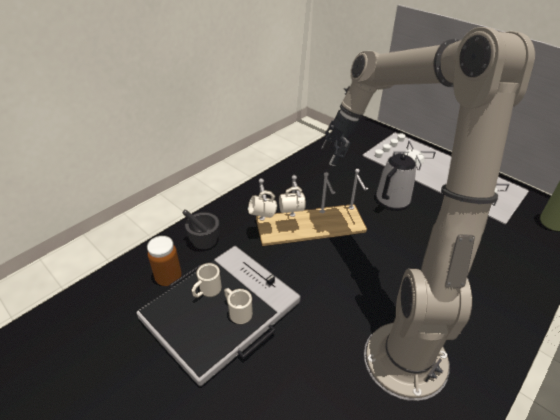

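Two mugs hang on hooks 1 and 2 (side (262,207), (292,202)). The slider is at the off end, and mugs B (208,280) and D (240,305) remain in place. B goes next, at (0.570, 0.242) with its handle at 97°.

send_rows(
  deltas=[
    {"dx":2,"dy":34,"dz":0,"rx":-3.3,"ry":2.3,"rz":0},
    {"dx":4,"dy":68,"dz":0,"rx":-6.5,"ry":4.6,"rz":0},
    {"dx":6,"dy":103,"dz":0,"rx":-9.8,"ry":6.9,"rz":0},
    {"dx":8,"dy":138,"dz":0,"rx":-13,"ry":9.2,"rz":0},
    {"dx":10,"dy":172,"dz":0,"rx":-16.3,"ry":11.5,"rz":0},
  ],
)

```text
clock: 18.63
tcp_pos: [0.5489, -0.096, 0.2988]
orientation: [2.791, 1.438, -0.005]
contact_force: [1.0, 0.1, -0.7]
grip_width: 0.0851
gripper_force: 0.0
```

send_rows(
  deltas=[
    {"dx":2,"dy":34,"dz":0,"rx":0,"ry":0,"rz":4},
    {"dx":4,"dy":68,"dz":0,"rx":0,"ry":0,"rz":8},
    {"dx":6,"dy":103,"dz":0,"rx":0,"ry":0,"rz":12},
    {"dx":8,"dy":138,"dz":0,"rx":0,"ry":0,"rz":16},
    {"dx":10,"dy":172,"dz":0,"rx":0,"ry":0,"rz":21},
  ],
)

```text
clock: 19.05
tcp_pos: [0.5586, 0.0763, 0.2983]
orientation: [-2.479, -1.928, 0.003]
contact_force: [0.8, -0.9, -0.1]
grip_width: 0.085
gripper_force: 0.0
```

send_rows(
  deltas=[
    {"dx":2,"dy":34,"dz":-10,"rx":0,"ry":0,"rz":4},
    {"dx":4,"dy":68,"dz":-20,"rx":0,"ry":0,"rz":8},
    {"dx":6,"dy":103,"dz":-30,"rx":0,"ry":0,"rz":12},
    {"dx":8,"dy":138,"dz":-40,"rx":0,"ry":0,"rz":16},
    {"dx":9,"dy":171,"dz":-55,"rx":0,"ry":0,"rz":21},
  ],
)

```text
clock: 19.47
tcp_pos: [0.568, 0.2475, 0.2435]
orientation: [-2.086, -2.348, 0.0]
contact_force: [0.5, 0.3, 0.1]
grip_width: 0.0852
gripper_force: 0.0
```

send_rows(
  deltas=[
    {"dx":0,"dy":0,"dz":0,"rx":0,"ry":0,"rz":0},
    {"dx":0,"dy":0,"dz":-20,"rx":0,"ry":0,"rz":0},
    {"dx":0,"dy":0,"dz":-40,"rx":0,"ry":0,"rz":0},
    {"dx":0,"dy":0,"dz":-60,"rx":0,"ry":0,"rz":0},
    {"dx":0,"dy":0,"dz":-75,"rx":0,"ry":0,"rz":0},
  ],
)

```text
clock: 19.88
tcp_pos: [0.5669, 0.2448, 0.1664]
orientation: [-2.089, -2.344, 0.006]
contact_force: [-0.0, 0.1, 0.1]
grip_width: 0.0848
gripper_force: 0.0
```

send_rows(
  deltas=[
    {"dx":0,"dy":0,"dz":0,"rx":0,"ry":0,"rz":0},
    {"dx":0,"dy":0,"dz":0,"rx":0,"ry":0,"rz":0},
  ],
)

```text
clock: 20.05
tcp_pos: [0.5674, 0.2449, 0.1681]
orientation: [-2.09, -2.343, 0.005]
contact_force: [-0.0, 0.7, 0.2]
grip_width: 0.0852
gripper_force: 0.0
```

```bash
python3 look.py .57,.242 .429,.244;  python3 -c "
from h import *
o=r.get_obs();print(o['tcp_pos'],rot(o['orientation'])[:,1].round(3).tolist(),o['joints'].round(2))"
```

```text
scene grip [0.4532 0.0984 0.0757]
scene mug [0.5725 0.2423] az 98.13492965632783 n 122 78
scene few 9
scene mug [0.429 0.244] az -0.8545463045748938 n 9 9
side grip [0.4489 0.0988 0.0745]
side mug [0.5673 0.2414] az 100.17809179871466 n 93 68
side mug [0.4273 0.2433] az -3.210063019386324 n 115 43
20.15 [0.5688 0.2457 0.1703] 0.08498252631321254
[0.56876138 0.24566477 0.17026973] [0.994, 0.114, 0.001] [-0.04  0.54 -0.65  1.73  0.38  1.   -0.71]
```

send_rows(
  deltas=[
    {"dx":1.5,"dy":-3.5,"dz":-15,"rx":0,"ry":0,"rz":0},
    {"dx":1.5,"dy":-3.5,"dz":-35,"rx":0,"ry":0,"rz":0},
    {"dx":1.5,"dy":-3.5,"dz":-55,"rx":0,"ry":0,"rz":0},
    {"dx":1.5,"dy":-3.5,"dz":-73,"rx":0,"ry":0,"rz":0},
    {"dx":1.5,"dy":-3.5,"dz":-73,"rx":0,"ry":0,"rz":0},
  ],
)

```text
clock: 20.57
tcp_pos: [0.5688, 0.2407, 0.0944]
orientation: [-2.091, -2.343, 0.006]
contact_force: [-0.5, -0.8, -0.8]
grip_width: 0.0853
gripper_force: 0.0
```

send_rows(
  deltas=[
    {"dx":0,"dy":0,"dz":0,"rx":0,"ry":0,"rz":0},
    {"dx":0,"dy":0,"dz":0,"rx":0,"ry":0,"rz":0},
    {"dx":0,"dy":0,"dz":0,"rx":0,"ry":0,"rz":0},
    {"dx":0,"dy":0,"dz":0,"rx":0,"ry":0,"rz":0},
    {"dx":0,"dy":0,"dz":0,"rx":0,"ry":0,"rz":0},
  ],
  jaw=55,
)

```text
clock: 20.98
tcp_pos: [0.5711, 0.2425, 0.0986]
orientation: [2.091, 2.343, 0.004]
contact_force: [-0.4, -0.7, 6.9]
grip_width: 0.0637
gripper_force: 51.2
```

send_rows(
  deltas=[
    {"dx":0,"dy":0,"dz":15,"rx":0,"ry":0,"rz":0},
    {"dx":0,"dy":0,"dz":40,"rx":0,"ry":0,"rz":0},
    {"dx":0,"dy":0,"dz":75,"rx":0,"ry":0,"rz":0},
    {"dx":0,"dy":0,"dz":110,"rx":0,"ry":0,"rz":0},
    {"dx":0,"dy":0,"dz":160,"rx":0,"ry":0,"rz":0},
  ],
)

```text
clock: 21.4
tcp_pos: [0.5689, 0.241, 0.2494]
orientation: [-2.091, -2.343, 0.004]
contact_force: [1.7, 0.2, -2.2]
grip_width: 0.0635
gripper_force: 50.6
```

send_rows(
  deltas=[
    {"dx":-10,"dy":-34,"dz":4,"rx":0,"ry":0,"rz":-3},
    {"dx":-20,"dy":-68,"dz":8,"rx":0,"ry":0,"rz":-6},
    {"dx":-30,"dy":-102,"dz":10,"rx":0,"ry":0,"rz":-9},
    {"dx":-40,"dy":-136,"dz":10,"rx":0,"ry":0,"rz":-12},
    {"dx":-50,"dy":-169,"dz":10,"rx":0,"ry":0,"rz":-14},
  ],
)

```text
clock: 21.82
tcp_pos: [0.5191, 0.0711, 0.2594]
orientation: [2.364, 2.068, 0.0]
contact_force: [0.4, 0.2, -2.8]
grip_width: 0.0639
gripper_force: 50.8
```

send_rows(
  deltas=[
    {"dx":-10,"dy":-34,"dz":0,"rx":0,"ry":0,"rz":-3},
    {"dx":-20,"dy":-68,"dz":0,"rx":0,"ry":0,"rz":-6},
    {"dx":-30,"dy":-102,"dz":0,"rx":0,"ry":0,"rz":-9},
    {"dx":-40,"dy":-136,"dz":0,"rx":0,"ry":0,"rz":-12},
    {"dx":-50,"dy":-169,"dz":0,"rx":0,"ry":0,"rz":-14},
  ],
)

```text
clock: 22.23
tcp_pos: [0.469, -0.0978, 0.2593]
orientation: [2.598, 1.765, 0.0]
contact_force: [1.4, -0.4, -2.4]
grip_width: 0.0638
gripper_force: 50.7
```

send_rows(
  deltas=[
    {"dx":-10,"dy":-34,"dz":0,"rx":0,"ry":0,"rz":-3},
    {"dx":-20,"dy":-68,"dz":0,"rx":0,"ry":0,"rz":-6},
    {"dx":-30,"dy":-102,"dz":0,"rx":0,"ry":0,"rz":-9},
    {"dx":-40,"dy":-136,"dz":0,"rx":0,"ry":0,"rz":-12},
    {"dx":-49,"dy":-169,"dz":0,"rx":0,"ry":0,"rz":-13.7},
  ],
)

```text
clock: 22.65
tcp_pos: [0.4199, -0.2666, 0.2594]
orientation: [2.79, 1.442, 0.0]
contact_force: [1.1, 0.3, -2.0]
grip_width: 0.0635
gripper_force: 50.7
```

send_rows(
  deltas=[
    {"dx":0,"dy":0,"dz":-15,"rx":4,"ry":-2.9,"rz":0},
    {"dx":0,"dy":0,"dz":-35,"rx":8,"ry":-5.8,"rz":0},
    {"dx":0,"dy":0,"dz":-55,"rx":12,"ry":-8.6,"rz":0},
    {"dx":0,"dy":0,"dz":-80,"rx":16.3,"ry":-11.5,"rz":0},
    {"dx":0,"dy":0,"dz":-80,"rx":16.3,"ry":-11.5,"rz":0},
  ],
)

```text
clock: 23.07
tcp_pos: [0.4163, -0.2668, 0.1742]
orientation: [-2.615, -1.343, -0.458]
contact_force: [-2.3, -0.3, -2.9]
grip_width: 0.0638
gripper_force: 51.0
```

send_rows(
  deltas=[
    {"dx":0,"dy":0,"dz":0,"rx":0,"ry":0,"rz":0},
    {"dx":0,"dy":0,"dz":0,"rx":0,"ry":0,"rz":0},
  ],
)

```text
clock: 23.23
tcp_pos: [0.4222, -0.2649, 0.18]
orientation: [-2.617, -1.359, -0.459]
contact_force: [0.6, 0.4, -1.7]
grip_width: 0.0639
gripper_force: 51.1
```

```bash
python3 hand.py 3 1; python3 held.py 3 b1
```

```text
tcp in hook frame mm [-98.4 -44.2   0. ] 23.2333
scene 54 handle lateral med -1.5 reach max 69.5 up range [-28.5  21.2] body low -46.81700820269309
  body-ish min up -47.1 376
side 63 handle lateral med 3.1 reach max 68.1 up range [-32.   20.9] body low -48.543354383647376
  body-ish min up -48.6 309
tcp in hook frame mm [-97.9 -43.4   0.6] tool z in stand [ 0.002  0.34  -0.94 ] tool y [1.    0.003 0.004] 23.3333 0.01
scene 242 158
side 328 186
```

The held mug measures as expected. The eye is 3.7 mm lateral and 10 mm above the bar of hook 3, so I'll correct that, insert and lower.

send_rows(
  deltas=[
    {"dx":14,"dy":-13,"dz":-4,"rx":0,"ry":0,"rz":0},
    {"dx":30,"dy":-24,"dz":-4,"rx":0,"ry":0,"rz":0},
    {"dx":46,"dy":-36,"dz":-4,"rx":0,"ry":0,"rz":0},
    {"dx":62,"dy":-48,"dz":-4,"rx":0,"ry":0,"rz":0},
    {"dx":78,"dy":-59.5,"dz":-4,"rx":0,"ry":0,"rz":0},
  ],
)

```text
clock: 23.85
tcp_pos: [0.5007, -0.3248, 0.1755]
orientation: [-2.616, -1.359, -0.46]
contact_force: [0.3, -0.4, -2.2]
grip_width: 0.0637
gripper_force: 51.2
```

send_rows(
  deltas=[
    {"dx":0,"dy":0,"dz":0,"rx":0,"ry":0,"rz":0},
    {"dx":0,"dy":0,"dz":-6,"rx":0,"ry":0,"rz":0},
    {"dx":0,"dy":0,"dz":-12,"rx":0,"ry":0,"rz":0},
    {"dx":0,"dy":0,"dz":-16,"rx":0,"ry":0,"rz":0},
    {"dx":0,"dy":0,"dz":-18,"rx":0,"ry":0,"rz":0},
  ],
)

```text
clock: 24.27
tcp_pos: [0.4981, -0.3239, 0.1554]
orientation: [-2.614, -1.355, -0.458]
contact_force: [1.2, 0.2, -2.2]
grip_width: 0.064
gripper_force: 51.3
```

```bash
python3 hand.py 3 1; python3 held.py 3 b2
```

```text
tcp in hook frame mm [ -2.4 -48.6 -24.6] 24.2667
scene 82 handle lateral med -1.0 reach max 69.9 up range [-28.4  22.2] body low -46.51822093627419
  body-ish min up -47.0 329
side 65 handle lateral med 4.6 reach max 66.7 up range [-30.9  20.4] body low -48.55568806901302
  body-ish min up -48.7 264
tcp in hook frame mm [ -1.9 -48.7 -24.2] tool z in stand [-0.001  0.341 -0.94 ] tool y [ 1.     0.    -0.001] 24.3667 0.0
scene 242 158
side 328 186
```

View pics/b2_side.png

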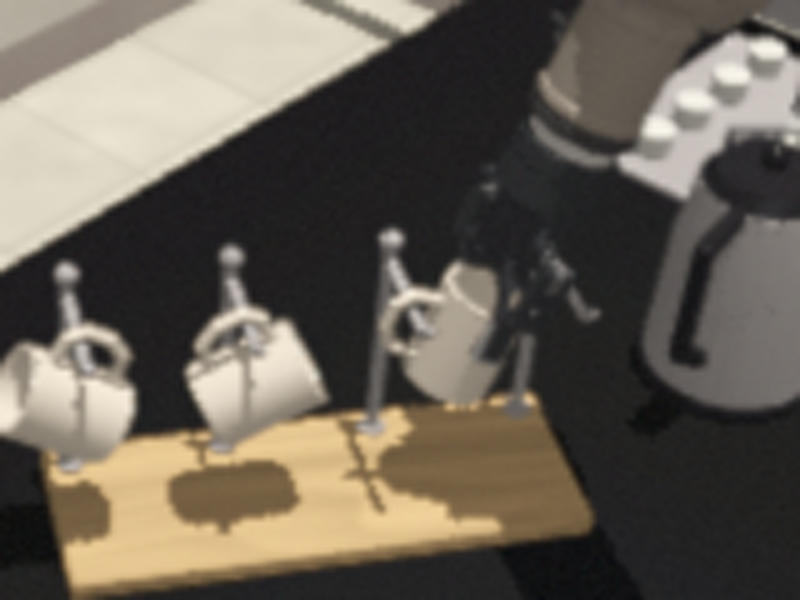

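The prong passes through B's loop at crop (410,310). The hung neighbours clear it, so I'll release. I also need the kettle's extent before working at hook 4.

send_rows(
  deltas=[
    {"dx":0,"dy":0,"dz":-1,"rx":0,"ry":0,"rz":0},
    {"dx":0,"dy":0,"dz":-1,"rx":0,"ry":0,"rz":0},
    {"dx":0,"dy":0,"dz":-1,"rx":0,"ry":0,"rz":0},
    {"dx":0,"dy":0,"dz":-1,"rx":0,"ry":0,"rz":0},
  ],
  jaw=85,
)

```text
clock: 24.8
tcp_pos: [0.4994, -0.3249, 0.1558]
orientation: [-2.616, -1.356, -0.461]
contact_force: [-0.5, 0.1, -0.3]
grip_width: 0.0853
gripper_force: 0.0
```

send_rows(
  deltas=[
    {"dx":-4,"dy":-6,"dz":19,"rx":0,"ry":0,"rz":0},
    {"dx":-10,"dy":-14,"dz":47,"rx":0,"ry":0,"rz":0},
    {"dx":-16,"dy":-22,"dz":75,"rx":0,"ry":0,"rz":0},
    {"dx":-23,"dy":-32,"dz":108,"rx":0,"ry":0,"rz":0},
    {"dx":-30,"dy":-42,"dz":141,"rx":0,"ry":0,"rz":0},
  ],
)

```text
clock: 25.22
tcp_pos: [0.4686, -0.3667, 0.2978]
orientation: [-2.615, -1.356, -0.46]
contact_force: [-0.0, -1.0, -0.6]
grip_width: 0.0853
gripper_force: 0.0
```

```bash
python3 look.py .429,.244
python3 - <<'E'
from h import *
d=np.load('pc.npz');p=d['p']
H=np.r_[.4575,-.384,.18]; a=np.radians(-35.2); S=np.array([[np.cos(a),-np.sin(a),0],[np.sin(a),np.cos(a),0],[0,0,1]])
k=p[(p[:,0]>.3)&(p[:,0]<.56)&(p[:,1]<-.42)&(p[:,1]>-.75)&(p[:,2]>.03)&(p[:,2]<.3)]
k=k[np.hypot(k[:,0]-.5041,k[:,1]+.4157)>.03]
for z0,z1 in ((.05,.1),(.1,.15),(.15,.19),(.19,.24)):
    q=k[(k[:,2]>z0)&(k[:,2]<z1)]; i=np.argmax(q[:,1]); s=((q-H)@S*1000)
    print(z0,len(q),'max y pt',q[i].round(3),'x rng',q[:,0].min().round(3),q[:,0].max().round(3),'stand y max',s[:,1].max().round(0),'at x_s',s[s[:,1].argmax(),0].round(0), 'pct', np.percentile(s[:,1],[99,95]).round(0))
E
```

```text
scene grip [0.4533 0.0983 0.0753]
scene mug [0.431 0.244] az -3.401957904444735 n 128 53
side grip [0.449  0.0987 0.0744]
side mug [0.4275 0.2434] az -3.217135249825893 n 114 43
25.3167 [ 0.4702 -0.3708  0.3026] 0.0849298339217894
0.05 750 max y pt [ 0.413 -0.484  0.097] x rng 0.348 0.492 stand y max -107.0 at x_s 28.0 pct [-112. -129.]
0.1 841 max y pt [ 0.409 -0.487  0.112] x rng 0.351 0.491 stand y max -106.0 at x_s 32.0 pct [-111. -114.]
0.15 828 max y pt [ 0.405 -0.49   0.169] x rng 0.358 0.482 stand y max -108.0 at x_s 36.0 pct [-113. -118.]
0.19 708 max y pt [ 0.412 -0.552  0.19 ] x rng 0.365 0.474 stand y max -150.0 at x_s 89.0 pct [-154. -158.]
```

B is hung. The kettle's handle ends at stand y = -107 and z < 0.19, so a 12° tilt at hook 4 keeps the gripper clear. I fetch mug D at (0.429, 0.244), handle at -3°.

send_rows(
  deltas=[
    {"dx":0,"dy":30,"dz":0,"rx":-3.3,"ry":2.3,"rz":0},
    {"dx":0,"dy":61,"dz":0,"rx":-6.5,"ry":4.6,"rz":0},
    {"dx":0,"dy":92,"dz":0,"rx":-9.8,"ry":6.9,"rz":0},
    {"dx":0,"dy":123,"dz":0,"rx":-13,"ry":9.2,"rz":0},
    {"dx":0,"dy":154,"dz":0,"rx":-16.3,"ry":11.5,"rz":0},
  ],
)

```text
clock: 25.73
tcp_pos: [0.469, -0.2114, 0.2966]
orientation: [2.787, 1.444, -0.003]
contact_force: [0.6, -0.1, -0.5]
grip_width: 0.0849
gripper_force: 0.0
```

send_rows(
  deltas=[
    {"dx":0,"dy":30,"dz":0,"rx":0,"ry":0,"rz":-4},
    {"dx":0,"dy":61,"dz":0,"rx":0,"ry":0,"rz":-8},
    {"dx":0,"dy":92,"dz":0,"rx":0,"ry":0,"rz":-12},
    {"dx":0,"dy":123,"dz":0,"rx":0,"ry":0,"rz":-16},
    {"dx":0,"dy":154,"dz":0,"rx":0,"ry":0,"rz":-20},
  ],
)

```text
clock: 26.15
tcp_pos: [0.4687, -0.0569, 0.2962]
orientation: [2.999, 0.935, 0.0]
contact_force: [0.3, 0.2, -0.8]
grip_width: 0.0852
gripper_force: 0.0
```

send_rows(
  deltas=[
    {"dx":0,"dy":30,"dz":0,"rx":0,"ry":0,"rz":-4},
    {"dx":0,"dy":61,"dz":0,"rx":0,"ry":0,"rz":-8},
    {"dx":-5,"dy":92,"dz":0,"rx":0,"ry":0,"rz":-12},
    {"dx":-10,"dy":123,"dz":0,"rx":0,"ry":0,"rz":-16},
    {"dx":-15,"dy":154,"dz":0,"rx":0,"ry":0,"rz":-20},
  ],
)

```text
clock: 26.57
tcp_pos: [0.4535, 0.0969, 0.2962]
orientation: [-3.116, -0.4, -0.0]
contact_force: [1.1, 0.2, -0.2]
grip_width: 0.085
gripper_force: 0.0
```

send_rows(
  deltas=[
    {"dx":-6,"dy":34,"dz":-10,"rx":0,"ry":0,"rz":-4},
    {"dx":-12,"dy":70,"dz":-20,"rx":0,"ry":0,"rz":-8},
    {"dx":-18,"dy":106,"dz":-30,"rx":0,"ry":0,"rz":-12},
    {"dx":-26,"dy":141,"dz":-40,"rx":0,"ry":0,"rz":-16},
    {"dx":-26,"dy":152,"dz":-55,"rx":0,"ry":0,"rz":-17.8},
  ],
)

```text
clock: 26.98
tcp_pos: [0.4259, 0.2537, 0.2419]
orientation: [-3.136, 0.077, -0.002]
contact_force: [0.3, 0.1, -0.2]
grip_width: 0.0851
gripper_force: 0.0
```

send_rows(
  deltas=[
    {"dx":0,"dy":0,"dz":-20,"rx":0,"ry":0,"rz":0},
    {"dx":0,"dy":0,"dz":-50,"rx":0,"ry":0,"rz":0},
    {"dx":0,"dy":0,"dz":-75,"rx":0,"ry":0,"rz":0},
    {"dx":0,"dy":0,"dz":-75,"rx":0,"ry":0,"rz":0},
    {"dx":0,"dy":0,"dz":-75,"rx":0,"ry":0,"rz":0},
  ],
)

```text
clock: 27.4
tcp_pos: [0.4272, 0.247, 0.1656]
orientation: [3.139, -0.081, -0.004]
contact_force: [1.0, 0.5, 0.3]
grip_width: 0.0851
gripper_force: 0.0
```

```bash
python3 look.py .429,.244;  python3 -c "
from h import *
o=r.get_obs();print(o['tcp_pos'],rot(o['orientation'])[:,1].round(3).tolist(),o['joints'].round(2))"
```

```text
scene grip [0.4526 0.0981 0.0747]
scene mug [0.4312 0.2444] az -3.6963212085734694 n 127 56
side grip [0.4492 0.0986 0.0737]
side mug [0.4274 0.2435] az -5.4030080550421635 n 111 17
27.5 [0.4288 0.248  0.1677] 0.08487500870141154
[0.42876993 0.24798587 0.16773536] [-0.052, -0.999, -0.001] [-0.12  0.34 -0.62  2.02  0.26  0.86 -2.52]
```

send_rows(
  deltas=[
    {"dx":1,"dy":-4,"dz":-15,"rx":0,"ry":0,"rz":0},
    {"dx":1,"dy":-4,"dz":-35,"rx":0,"ry":0,"rz":0},
    {"dx":1,"dy":-4,"dz":-55,"rx":0,"ry":0,"rz":0},
    {"dx":1,"dy":-4,"dz":-71,"rx":0,"ry":0,"rz":0},
    {"dx":1,"dy":-4,"dz":-71,"rx":0,"ry":0,"rz":0},
  ],
)

```text
clock: 27.92
tcp_pos: [0.4288, 0.2427, 0.0946]
orientation: [3.14, -0.083, -0.002]
contact_force: [-0.6, -0.6, -0.1]
grip_width: 0.0853
gripper_force: 0.0
```

send_rows(
  deltas=[
    {"dx":0,"dy":0,"dz":0,"rx":0,"ry":0,"rz":0},
    {"dx":0,"dy":0,"dz":0,"rx":0,"ry":0,"rz":0},
    {"dx":0,"dy":0,"dz":0,"rx":0,"ry":0,"rz":0},
    {"dx":0,"dy":0,"dz":0,"rx":0,"ry":0,"rz":0},
    {"dx":0,"dy":0,"dz":0,"rx":0,"ry":0,"rz":0},
  ],
  jaw=55,
)

```text
clock: 28.33
tcp_pos: [0.4304, 0.2442, 0.0973]
orientation: [-3.139, 0.083, -0.005]
contact_force: [-1.0, -0.3, 7.7]
grip_width: 0.0638
gripper_force: 50.9
```

send_rows(
  deltas=[
    {"dx":0,"dy":0,"dz":15,"rx":0,"ry":0,"rz":0},
    {"dx":0,"dy":0,"dz":40,"rx":0,"ry":0,"rz":0},
    {"dx":0,"dy":0,"dz":80,"rx":0,"ry":0,"rz":0},
    {"dx":0,"dy":0,"dz":120,"rx":0,"ry":0,"rz":0},
    {"dx":0,"dy":0,"dz":160,"rx":0,"ry":0,"rz":0},
  ],
)

```text
clock: 28.75
tcp_pos: [0.4284, 0.2431, 0.2575]
orientation: [-3.141, 0.081, 0.0]
contact_force: [1.6, -0.4, -2.1]
grip_width: 0.0636
gripper_force: 50.3
```

send_rows(
  deltas=[
    {"dx":5,"dy":-30,"dz":1,"rx":0,"ry":0,"rz":3},
    {"dx":10,"dy":-61,"dz":2,"rx":0,"ry":0,"rz":6},
    {"dx":15,"dy":-92,"dz":3,"rx":0,"ry":0,"rz":9},
    {"dx":20,"dy":-123,"dz":4,"rx":0,"ry":0,"rz":12},
    {"dx":22,"dy":-153,"dz":5,"rx":0,"ry":0,"rz":15},
  ],
)

```text
clock: 29.17
tcp_pos: [0.4513, 0.0886, 0.2612]
orientation: [3.124, 0.332, 0.002]
contact_force: [-0.1, 0.1, -1.6]
grip_width: 0.0641
gripper_force: 50.6
```

send_rows(
  deltas=[
    {"dx":0,"dy":-32,"dz":0,"rx":0,"ry":0,"rz":3},
    {"dx":0,"dy":-64,"dz":0,"rx":0,"ry":0,"rz":6},
    {"dx":0,"dy":-96,"dz":0,"rx":0,"ry":0,"rz":9},
    {"dx":0,"dy":-128,"dz":0,"rx":0,"ry":0,"rz":12},
    {"dx":0,"dy":-160,"dz":0,"rx":0,"ry":0,"rz":15},
  ],
)

```text
clock: 29.58
tcp_pos: [0.4507, -0.0712, 0.2611]
orientation: [3.053, 0.738, 0.001]
contact_force: [1.1, -0.4, -1.8]
grip_width: 0.0639
gripper_force: 50.6
```

send_rows(
  deltas=[
    {"dx":-6,"dy":-30,"dz":0,"rx":0,"ry":0,"rz":3},
    {"dx":-12,"dy":-60,"dz":0,"rx":0,"ry":0,"rz":6},
    {"dx":-18,"dy":-90,"dz":0,"rx":0,"ry":0,"rz":9},
    {"dx":-24,"dy":-120,"dz":0,"rx":0,"ry":0,"rz":12},
    {"dx":-30,"dy":-150,"dz":0,"rx":0,"ry":0,"rz":15},
  ],
)

```text
clock: 30.0
tcp_pos: [0.4204, -0.221, 0.2611]
orientation: [2.931, 1.13, 0.001]
contact_force: [0.0, -0.1, -1.7]
grip_width: 0.0638
gripper_force: 50.5
```

send_rows(
  deltas=[
    {"dx":-14,"dy":-29,"dz":0,"rx":0,"ry":0,"rz":3},
    {"dx":-28,"dy":-58,"dz":0,"rx":0,"ry":0,"rz":6},
    {"dx":-43,"dy":-87,"dz":0,"rx":0,"ry":0,"rz":9},
    {"dx":-57,"dy":-116,"dz":0,"rx":0,"ry":0,"rz":12},
    {"dx":-71,"dy":-145,"dz":0,"rx":0,"ry":0,"rz":12.8},
  ],
)

```text
clock: 30.42
tcp_pos: [0.3491, -0.3659, 0.2611]
orientation: [2.786, 1.45, 0.001]
contact_force: [0.0, 0.9, -1.5]
grip_width: 0.0637
gripper_force: 50.5
```

send_rows(
  deltas=[
    {"dx":0,"dy":0,"dz":-15,"rx":2.5,"ry":-1.7,"rz":0},
    {"dx":0,"dy":0,"dz":-35,"rx":5,"ry":-3.5,"rz":0},
    {"dx":0,"dy":0,"dz":-55,"rx":7.5,"ry":-5.2,"rz":0},
    {"dx":0,"dy":0,"dz":-77,"rx":9.8,"ry":-6.9,"rz":0},
    {"dx":0,"dy":0,"dz":-77,"rx":9.8,"ry":-6.9,"rz":0},
  ],
)

```text
clock: 30.83
tcp_pos: [0.3467, -0.3646, 0.1799]
orientation: [-2.689, -1.387, -0.281]
contact_force: [-1.8, 0.0, -2.3]
grip_width: 0.0637
gripper_force: 50.5
```

send_rows(
  deltas=[
    {"dx":0,"dy":0,"dz":0,"rx":0,"ry":0,"rz":0},
    {"dx":0,"dy":0,"dz":0,"rx":0,"ry":0,"rz":0},
  ],
)

```text
clock: 31.0
tcp_pos: [0.3509, -0.3648, 0.1847]
orientation: [-2.693, -1.397, -0.282]
contact_force: [0.6, 0.2, -1.2]
grip_width: 0.0634
gripper_force: 50.5
```

```bash
python3 hand.py 4 1; python3 held.py 4 d1
```

```text
tcp in hook frame mm [-98.1 -45.8   4.7] 31.0
scene 48 handle lateral med -0.8 reach max 69.2 up range [-26.   24.7] body low -45.12985210163971
  body-ish min up -45.1 326
side 57 handle lateral med 3.1 reach max 66.7 up range [-28.5  23.3] body low -46.48108673790282
  body-ish min up -46.6 298
tcp in hook frame mm [-97.7 -45.4   5.2] tool z in stand [ 0.002  0.206 -0.978] tool y [1.    0.002 0.003] 31.1 0.01
scene 232 133
side 360 183
```

View pics/d1_side.png

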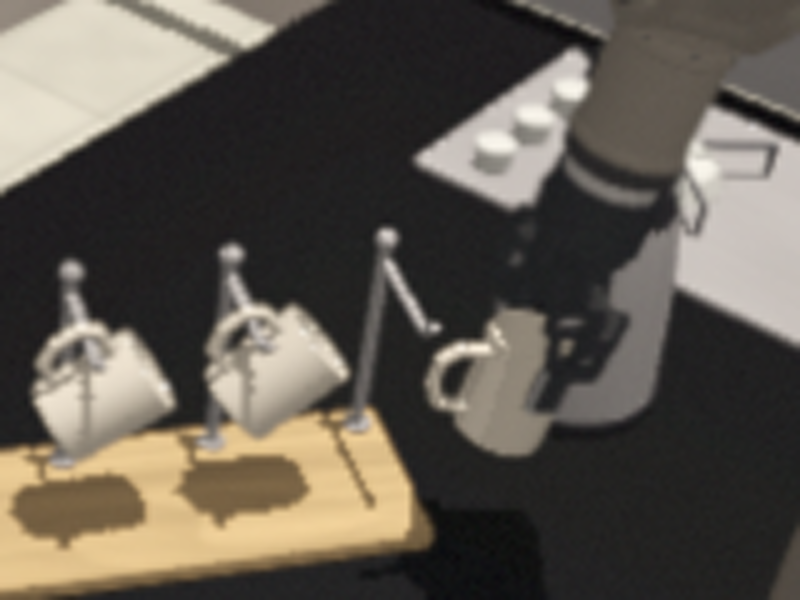

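The handle faces hook 4's tip (crop (430,328)) and the gripper is clear of the kettle. The eye is 1 mm lateral and 10 mm high, so I'll insert and lower.

send_rows(
  deltas=[
    {"dx":15,"dy":-12,"dz":-4,"rx":0,"ry":0,"rz":0},
    {"dx":31,"dy":-23,"dz":-4,"rx":0,"ry":0,"rz":0},
    {"dx":47,"dy":-34,"dz":-4,"rx":0,"ry":0,"rz":0},
    {"dx":63,"dy":-45,"dz":-4,"rx":0,"ry":0,"rz":0},
    {"dx":79.5,"dy":-57,"dz":-4,"rx":0,"ry":0,"rz":0},
  ],
)

```text
clock: 31.62
tcp_pos: [0.4309, -0.4219, 0.1803]
orientation: [-2.692, -1.397, -0.282]
contact_force: [1.4, -0.2, -2.7]
grip_width: 0.0636
gripper_force: 50.7
```

send_rows(
  deltas=[
    {"dx":0,"dy":0,"dz":0,"rx":0,"ry":0,"rz":0},
    {"dx":0,"dy":0,"dz":-6,"rx":0,"ry":0,"rz":0},
    {"dx":0,"dy":0,"dz":-12,"rx":0,"ry":0,"rz":0},
    {"dx":0,"dy":0,"dz":-16,"rx":0,"ry":0,"rz":0},
    {"dx":0,"dy":0,"dz":-18,"rx":0,"ry":0,"rz":0},
  ],
)

```text
clock: 32.03
tcp_pos: [0.4285, -0.421, 0.1603]
orientation: [-2.691, -1.394, -0.281]
contact_force: [-0.1, -0.5, -2.1]
grip_width: 0.0639
gripper_force: 50.8
```

```bash
python3 hand.py 4 1; python3 held.py 4 d2
```

```text
tcp in hook frame mm [ -2.4 -47.  -19.7] 32.0333
scene 73 handle lateral med -1.3 reach max 68.5 up range [-26.1  23.3] body low -46.738577062109115
  body-ish min up -46.7 282
side 69 handle lateral med 3.7 reach max 68.1 up range [-30.4  21.5] body low -46.716337682558446
  body-ish min up -46.8 237
tcp in hook frame mm [ -1.9 -47.  -19.2] tool z in stand [-0.001  0.208 -0.978] tool y [ 1.    -0.    -0.002] 32.1333 -0.0
scene 232 133
side 360 183
```

View pics/d2_side.png

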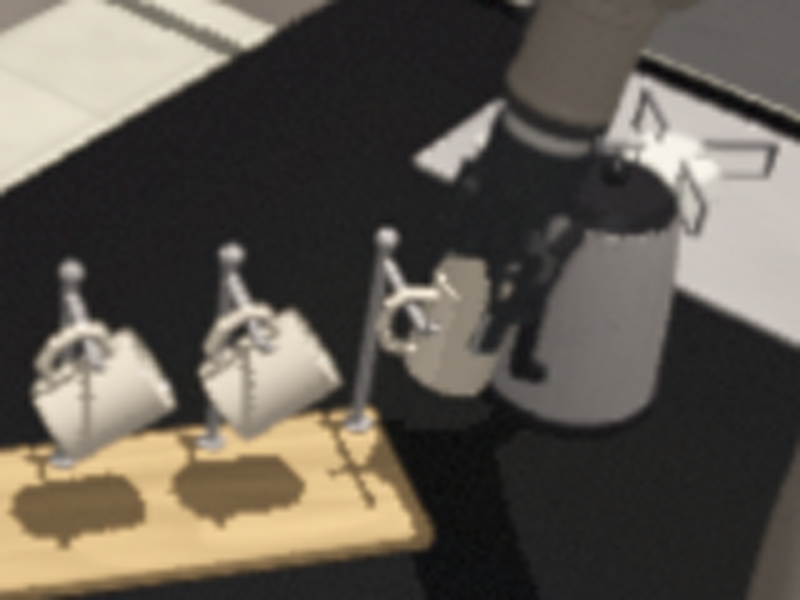

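The prong is through the loop (crop (415,310)), so I'll release and go straight up, away from the kettle.

send_rows(
  deltas=[
    {"dx":0,"dy":0,"dz":-1,"rx":0,"ry":0,"rz":0},
    {"dx":0,"dy":0,"dz":-1,"rx":0,"ry":0,"rz":0},
    {"dx":0,"dy":0,"dz":-1,"rx":0,"ry":0,"rz":0},
    {"dx":0,"dy":0,"dz":-1,"rx":0,"ry":0,"rz":0},
  ],
  jaw=85,
)

```text
clock: 32.57
tcp_pos: [0.4298, -0.4219, 0.1607]
orientation: [-2.693, -1.396, -0.283]
contact_force: [0.5, 0.8, 0.1]
grip_width: 0.0848
gripper_force: 0.0
```

send_rows(
  deltas=[
    {"dx":-2,"dy":-3,"dz":20,"rx":0,"ry":0,"rz":0},
    {"dx":-4,"dy":-6,"dz":50,"rx":0,"ry":0,"rz":0},
    {"dx":-5,"dy":-8,"dz":85,"rx":0,"ry":0,"rz":0},
    {"dx":-5,"dy":-8,"dz":120,"rx":0,"ry":0,"rz":0},
    {"dx":-5,"dy":-8,"dz":160,"rx":0,"ry":0,"rz":0},
  ],
)

```text
clock: 32.98
tcp_pos: [0.424, -0.4294, 0.3213]
orientation: [-2.691, -1.394, -0.282]
contact_force: [-0.3, -0.5, -0.2]
grip_width: 0.085
gripper_force: 0.0
```

send_rows(
  deltas=[
    {"dx":0,"dy":20,"dz":20,"rx":0,"ry":0,"rz":0},
    {"dx":0,"dy":60,"dz":30,"rx":0,"ry":0,"rz":0},
    {"dx":0,"dy":90,"dz":40,"rx":0,"ry":0,"rz":0},
    {"dx":0,"dy":130,"dz":40,"rx":0,"ry":0,"rz":0},
    {"dx":0,"dy":160,"dz":40,"rx":0,"ry":0,"rz":0},
  ],
)

```text
clock: 33.4
tcp_pos: [0.425, -0.267, 0.3615]
orientation: [-2.692, -1.398, -0.284]
contact_force: [-0.2, 0.0, 1.0]
grip_width: 0.0848
gripper_force: 0.0
```

send_rows(
  deltas=[
    {"dx":0,"dy":40,"dz":0,"rx":0,"ry":0,"rz":0},
    {"dx":0,"dy":80,"dz":0,"rx":0,"ry":0,"rz":0},
    {"dx":0,"dy":120,"dz":0,"rx":0,"ry":0,"rz":0},
    {"dx":0,"dy":160,"dz":0,"rx":0,"ry":0,"rz":0},
    {"dx":0,"dy":200,"dz":0,"rx":0,"ry":0,"rz":0},
  ],
)

```text
clock: 33.82
tcp_pos: [0.4242, -0.0678, 0.3607]
orientation: [-2.693, -1.396, -0.283]
contact_force: [0.1, -0.1, -0.7]
grip_width: 0.0848
gripper_force: 0.0
```

All four are released. Now I wait for the swinging to die down, using camera calls as the clock and image differences to measure the motion.

Run:
```python
from h import *
prev=None
for i in range(90):
    f=r.grab_frame('side')
    if i%10==0:
        I=f['frame'][150:260,230:400].astype(int)
        if prev is not None: print(round(r.get_obs()['clock'],2),(abs(I-prev).max(2)>40).sum(),abs(I-prev).mean().round(2))
        prev=I
```

```text
34.37 427 3.67
34.87 311 2.77
35.37 84 1.52
35.87 155 1.9
36.37 284 2.5
36.87 280 2.5
37.37 190 2.01
37.87 14 1.12
```

send_rows(
  deltas=[
    {"dx":0,"dy":0,"dz":0,"rx":0,"ry":0,"rz":0},
    {"dx":0,"dy":0,"dz":0,"rx":0,"ry":0,"rz":0},
    {"dx":0,"dy":0,"dz":0,"rx":0,"ry":0,"rz":0},
    {"dx":0,"dy":0,"dz":0,"rx":0,"ry":0,"rz":0},
    {"dx":0,"dy":0,"dz":0,"rx":0,"ry":0,"rz":0},
  ],
)

```text
clock: 38.73
tcp_pos: [0.4246, -0.0698, 0.3604]
orientation: [-2.692, -1.395, -0.282]
contact_force: [0.2, 0.0, -0.0]
grip_width: 0.085
gripper_force: 0.0
```

send_rows(
  deltas=[
    {"dx":0,"dy":0,"dz":0,"rx":0,"ry":0,"rz":0},
    {"dx":0,"dy":0,"dz":0,"rx":0,"ry":0,"rz":0},
    {"dx":0,"dy":0,"dz":0,"rx":0,"ry":0,"rz":0},
    {"dx":0,"dy":0,"dz":0,"rx":0,"ry":0,"rz":0},
    {"dx":0,"dy":0,"dz":0,"rx":0,"ry":0,"rz":0},
  ],
)

```text
clock: 39.15
tcp_pos: [0.4246, -0.0697, 0.3604]
orientation: [-2.692, -1.395, -0.282]
contact_force: [-0.4, -0.1, -0.3]
grip_width: 0.0852
gripper_force: 0.0
```

send_rows(
  deltas=[
    {"dx":0,"dy":0,"dz":0,"rx":0,"ry":0,"rz":0},
    {"dx":0,"dy":0,"dz":0,"rx":0,"ry":0,"rz":0},
    {"dx":0,"dy":0,"dz":0,"rx":0,"ry":0,"rz":0},
    {"dx":0,"dy":0,"dz":0,"rx":0,"ry":0,"rz":0},
    {"dx":0,"dy":0,"dz":0,"rx":0,"ry":0,"rz":0},
  ],
)

```text
clock: 39.57
tcp_pos: [0.4246, -0.0698, 0.3604]
orientation: [-2.692, -1.395, -0.282]
contact_force: [-0.3, -0.7, -0.1]
grip_width: 0.085
gripper_force: 0.0
```

send_rows(
  deltas=[
    {"dx":0,"dy":0,"dz":0,"rx":0,"ry":0,"rz":0},
    {"dx":0,"dy":0,"dz":0,"rx":0,"ry":0,"rz":0},
    {"dx":0,"dy":0,"dz":0,"rx":0,"ry":0,"rz":0},
    {"dx":0,"dy":0,"dz":0,"rx":0,"ry":0,"rz":0},
    {"dx":0,"dy":0,"dz":0,"rx":0,"ry":0,"rz":0},
  ],
)

```text
clock: 39.98
tcp_pos: [0.4246, -0.0698, 0.3604]
orientation: [-2.692, -1.395, -0.282]
contact_force: [-0.2, 0.4, 0.1]
grip_width: 0.085
gripper_force: 0.0
```

send_rows(
  deltas=[
    {"dx":0,"dy":0,"dz":0,"rx":0,"ry":0,"rz":0},
    {"dx":0,"dy":0,"dz":0,"rx":0,"ry":0,"rz":0},
    {"dx":0,"dy":0,"dz":0,"rx":0,"ry":0,"rz":0},
    {"dx":0,"dy":0,"dz":0,"rx":0,"ry":0,"rz":0},
    {"dx":0,"dy":0,"dz":0,"rx":0,"ry":0,"rz":0},
  ],
)

```text
clock: 40.4
tcp_pos: [0.4246, -0.0697, 0.3604]
orientation: [-2.692, -1.395, -0.283]
contact_force: [0.7, -0.3, 0.3]
grip_width: 0.0848
gripper_force: 0.0
```

send_rows(
  deltas=[
    {"dx":0,"dy":0,"dz":0,"rx":0,"ry":0,"rz":0},
    {"dx":0,"dy":0,"dz":0,"rx":0,"ry":0,"rz":0},
    {"dx":0,"dy":0,"dz":0,"rx":0,"ry":0,"rz":0},
    {"dx":0,"dy":0,"dz":0,"rx":0,"ry":0,"rz":0},
    {"dx":0,"dy":0,"dz":0,"rx":0,"ry":0,"rz":0},
  ],
)

```text
clock: 40.82
tcp_pos: [0.4246, -0.0697, 0.3603]
orientation: [-2.692, -1.395, -0.282]
contact_force: [-0.3, 0.4, 0.3]
grip_width: 0.0853
gripper_force: 0.0
```

send_rows(
  deltas=[
    {"dx":0,"dy":0,"dz":0,"rx":0,"ry":0,"rz":0},
    {"dx":0,"dy":0,"dz":0,"rx":0,"ry":0,"rz":0},
    {"dx":0,"dy":0,"dz":0,"rx":0,"ry":0,"rz":0},
    {"dx":0,"dy":0,"dz":0,"rx":0,"ry":0,"rz":0},
    {"dx":0,"dy":0,"dz":0,"rx":0,"ry":0,"rz":0},
  ],
)

```text
clock: 41.23
tcp_pos: [0.4247, -0.0698, 0.3604]
orientation: [-2.692, -1.396, -0.283]
contact_force: [-0.6, -0.1, -1.0]
grip_width: 0.0849
gripper_force: 0.0
```

Run:
```python
from h import *
prev=None
for i in range(25):
    f=r.grab_frame('side')
    if i%4==0:
        I=f['frame'][150:260,230:400].astype(int)
        if prev is not None: print(round(r.get_obs()['clock'],2),(abs(I-prev).max(2)>40).sum(),abs(I-prev).mean().round(2))
        prev=I
cv2.imwrite('pics/end.png',f['frame'])
```

```text
41.48 249 2.34
41.68 267 2.47
41.88 128 1.68
42.08 91 1.49
42.28 215 2.16
42.48 164 1.93
```

View pics/end.png

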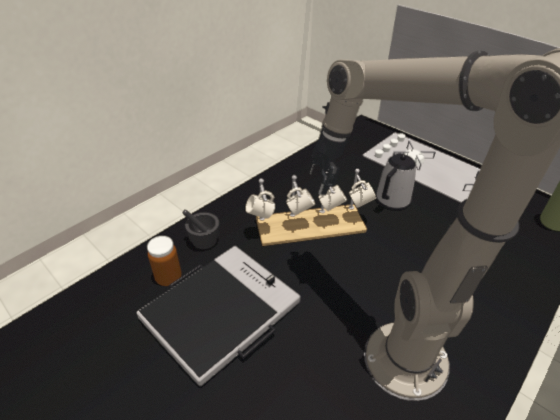

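All four mugs hang (side (262,207), (299,201), (331,199), (361,194)) and the tray is empty. One or more still rocks a little, so I keep waiting.

send_rows(
  deltas=[
    {"dx":0,"dy":0,"dz":0,"rx":0,"ry":0,"rz":0},
    {"dx":0,"dy":0,"dz":0,"rx":0,"ry":0,"rz":0},
    {"dx":0,"dy":0,"dz":0,"rx":0,"ry":0,"rz":0},
    {"dx":0,"dy":0,"dz":0,"rx":0,"ry":0,"rz":0},
    {"dx":0,"dy":0,"dz":0,"rx":0,"ry":0,"rz":0},
  ],
)

```text
clock: 42.9
tcp_pos: [0.4246, -0.0698, 0.3604]
orientation: [-2.692, -1.395, -0.282]
contact_force: [0.4, -0.0, 0.2]
grip_width: 0.0849
gripper_force: 0.0
```

send_rows(
  deltas=[
    {"dx":0,"dy":0,"dz":0,"rx":0,"ry":0,"rz":0},
    {"dx":0,"dy":0,"dz":0,"rx":0,"ry":0,"rz":0},
    {"dx":0,"dy":0,"dz":0,"rx":0,"ry":0,"rz":0},
    {"dx":0,"dy":0,"dz":0,"rx":0,"ry":0,"rz":0},
    {"dx":0,"dy":0,"dz":0,"rx":0,"ry":0,"rz":0},
  ],
)

```text
clock: 43.32
tcp_pos: [0.4246, -0.0698, 0.3604]
orientation: [-2.692, -1.395, -0.282]
contact_force: [-0.7, -0.2, 0.1]
grip_width: 0.0848
gripper_force: 0.0
```

send_rows(
  deltas=[
    {"dx":0,"dy":0,"dz":0,"rx":0,"ry":0,"rz":0},
    {"dx":0,"dy":0,"dz":0,"rx":0,"ry":0,"rz":0},
    {"dx":0,"dy":0,"dz":0,"rx":0,"ry":0,"rz":0},
    {"dx":0,"dy":0,"dz":0,"rx":0,"ry":0,"rz":0},
    {"dx":0,"dy":0,"dz":0,"rx":0,"ry":0,"rz":0},
  ],
)

```text
clock: 43.73
tcp_pos: [0.4246, -0.0697, 0.3604]
orientation: [-2.692, -1.395, -0.282]
contact_force: [-0.1, -0.4, 0.4]
grip_width: 0.0852
gripper_force: 0.0
```

send_rows(
  deltas=[
    {"dx":0,"dy":0,"dz":0,"rx":0,"ry":0,"rz":0},
    {"dx":0,"dy":0,"dz":0,"rx":0,"ry":0,"rz":0},
    {"dx":0,"dy":0,"dz":0,"rx":0,"ry":0,"rz":0},
    {"dx":0,"dy":0,"dz":0,"rx":0,"ry":0,"rz":0},
    {"dx":0,"dy":0,"dz":0,"rx":0,"ry":0,"rz":0},
  ],
)

```text
clock: 44.15
tcp_pos: [0.4246, -0.0698, 0.3604]
orientation: [-2.692, -1.395, -0.283]
contact_force: [-0.1, 0.7, -0.3]
grip_width: 0.0852
gripper_force: 0.0
```

send_rows(
  deltas=[
    {"dx":0,"dy":0,"dz":0,"rx":0,"ry":0,"rz":0},
    {"dx":0,"dy":0,"dz":0,"rx":0,"ry":0,"rz":0},
    {"dx":0,"dy":0,"dz":0,"rx":0,"ry":0,"rz":0},
    {"dx":0,"dy":0,"dz":0,"rx":0,"ry":0,"rz":0},
    {"dx":0,"dy":0,"dz":0,"rx":0,"ry":0,"rz":0},
  ],
)

```text
clock: 44.57
tcp_pos: [0.4246, -0.0697, 0.3604]
orientation: [-2.692, -1.395, -0.282]
contact_force: [0.2, -0.0, 0.7]
grip_width: 0.0851
gripper_force: 0.0
```

send_rows(
  deltas=[
    {"dx":0,"dy":0,"dz":0,"rx":0,"ry":0,"rz":0},
    {"dx":0,"dy":0,"dz":0,"rx":0,"ry":0,"rz":0},
    {"dx":0,"dy":0,"dz":0,"rx":0,"ry":0,"rz":0},
    {"dx":0,"dy":0,"dz":0,"rx":0,"ry":0,"rz":0},
    {"dx":0,"dy":0,"dz":0,"rx":0,"ry":0,"rz":0},
  ],
)

```text
clock: 44.98
tcp_pos: [0.4246, -0.0698, 0.3604]
orientation: [-2.692, -1.395, -0.282]
contact_force: [1.0, 0.4, -0.1]
grip_width: 0.0848
gripper_force: 0.0
```

send_rows(
  deltas=[
    {"dx":0,"dy":0,"dz":0,"rx":0,"ry":0,"rz":0},
    {"dx":0,"dy":0,"dz":0,"rx":0,"ry":0,"rz":0},
    {"dx":0,"dy":0,"dz":0,"rx":0,"ry":0,"rz":0},
    {"dx":0,"dy":0,"dz":0,"rx":0,"ry":0,"rz":0},
    {"dx":0,"dy":0,"dz":0,"rx":0,"ry":0,"rz":0},
  ],
)

```text
clock: 45.4
tcp_pos: [0.4246, -0.0698, 0.3604]
orientation: [-2.692, -1.395, -0.283]
contact_force: [0.5, 0.3, 0.7]
grip_width: 0.085
gripper_force: 0.0
```

send_rows(
  deltas=[
    {"dx":0,"dy":0,"dz":0,"rx":0,"ry":0,"rz":0},
    {"dx":0,"dy":0,"dz":0,"rx":0,"ry":0,"rz":0},
    {"dx":0,"dy":0,"dz":0,"rx":0,"ry":0,"rz":0},
    {"dx":0,"dy":0,"dz":0,"rx":0,"ry":0,"rz":0},
    {"dx":0,"dy":0,"dz":0,"rx":0,"ry":0,"rz":0},
  ],
)

```text
clock: 45.82
tcp_pos: [0.4247, -0.0698, 0.3604]
orientation: [-2.692, -1.395, -0.283]
contact_force: [0.8, -0.8, -0.7]
grip_width: 0.0851
gripper_force: 0.0
```

send_rows(
  deltas=[
    {"dx":0,"dy":0,"dz":0,"rx":0,"ry":0,"rz":0},
    {"dx":0,"dy":0,"dz":0,"rx":0,"ry":0,"rz":0},
    {"dx":0,"dy":0,"dz":0,"rx":0,"ry":0,"rz":0},
    {"dx":0,"dy":0,"dz":0,"rx":0,"ry":0,"rz":0},
    {"dx":0,"dy":0,"dz":0,"rx":0,"ry":0,"rz":0},
  ],
)

```text
clock: 46.23
tcp_pos: [0.4246, -0.0698, 0.3604]
orientation: [-2.692, -1.395, -0.282]
contact_force: [-0.1, -0.4, -0.4]
grip_width: 0.0847
gripper_force: 0.0
```

send_rows(
  deltas=[
    {"dx":0,"dy":0,"dz":0,"rx":0,"ry":0,"rz":0},
    {"dx":0,"dy":0,"dz":0,"rx":0,"ry":0,"rz":0},
    {"dx":0,"dy":0,"dz":0,"rx":0,"ry":0,"rz":0},
    {"dx":0,"dy":0,"dz":0,"rx":0,"ry":0,"rz":0},
    {"dx":0,"dy":0,"dz":0,"rx":0,"ry":0,"rz":0},
  ],
)

```text
clock: 46.65
tcp_pos: [0.4247, -0.0698, 0.3604]
orientation: [-2.692, -1.395, -0.283]
contact_force: [0.4, 1.3, -0.3]
grip_width: 0.0851
gripper_force: 0.0
```

send_rows(
  deltas=[
    {"dx":0,"dy":0,"dz":0,"rx":0,"ry":0,"rz":0},
    {"dx":0,"dy":0,"dz":0,"rx":0,"ry":0,"rz":0},
    {"dx":0,"dy":0,"dz":0,"rx":0,"ry":0,"rz":0},
    {"dx":0,"dy":0,"dz":0,"rx":0,"ry":0,"rz":0},
    {"dx":0,"dy":0,"dz":0,"rx":0,"ry":0,"rz":0},
  ],
)

```text
clock: 47.07
tcp_pos: [0.4246, -0.0697, 0.3604]
orientation: [-2.692, -1.396, -0.283]
contact_force: [0.1, 0.7, 0.8]
grip_width: 0.0852
gripper_force: 0.0
```

send_rows(
  deltas=[
    {"dx":0,"dy":0,"dz":0,"rx":0,"ry":0,"rz":0},
    {"dx":0,"dy":0,"dz":0,"rx":0,"ry":0,"rz":0},
    {"dx":0,"dy":0,"dz":0,"rx":0,"ry":0,"rz":0},
    {"dx":0,"dy":0,"dz":0,"rx":0,"ry":0,"rz":0},
    {"dx":0,"dy":0,"dz":0,"rx":0,"ry":0,"rz":0},
  ],
)

```text
clock: 47.48
tcp_pos: [0.4246, -0.0698, 0.3604]
orientation: [-2.692, -1.395, -0.282]
contact_force: [0.4, -0.4, -0.8]
grip_width: 0.0853
gripper_force: 0.0
```

```bash
cat > still.py <<'E'
from h import *
prev=None
for i in range(4):
    I=r.grab_frame('side')['frame'][150:260,230:400].astype(int)
    if prev is not None:
        m=abs(I-prev).max(2)>40; print(round(r.get_obs()['clock'],2),[int(m[:,a:b].sum()) for a,b in ((10,50),(50,85),(85,118),(118,150))],abs(I-prev).mean().round(2))
    prev=I
E
python3 still.py
```

```text
47.58 [0, 0, 0, 0] 0.94
47.63 [0, 0, 0, 0] 0.94
47.68 [0, 0, 0, 0] 0.95
```

The noise floor is about 0.94 over a 0.05 s gap. I'll wait a bit more and compare over longer gaps.

```bash
cat > gap.py <<'E'
from h import *
import os
I=r.grab_frame('side')['frame'][150:260,230:400].astype(int)
if os.path.exists('prev.npy'):
    p=np.load('prev.npy'); m=abs(I-p).max(2)>40; print(round(r.get_obs()['clock'],2),[int(m[:,a:b].sum()) for a,b in ((10,50),(50,85),(85,118),(118,150))],abs(I-p).mean().round(2))
np.save('prev.npy',I)
E
python3 gap.py
```

```text
(no output)
```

send_rows(
  deltas=[
    {"dx":0,"dy":0,"dz":0,"rx":0,"ry":0,"rz":0},
    {"dx":0,"dy":0,"dz":0,"rx":0,"ry":0,"rz":0},
    {"dx":0,"dy":0,"dz":0,"rx":0,"ry":0,"rz":0},
  ],
)

```text
clock: 47.98
tcp_pos: [0.4246, -0.0698, 0.3604]
orientation: [-2.692, -1.395, -0.282]
contact_force: [0.4, -0.2, 0.7]
grip_width: 0.0845
gripper_force: 0.0
```

```bash
python3 gap.py
```

```text
48.03 [0, 0, 0, 0] 0.95
```

send_rows(
  deltas=[
    {"dx":0,"dy":0,"dz":0,"rx":0,"ry":0,"rz":0},
    {"dx":0,"dy":0,"dz":0,"rx":0,"ry":0,"rz":0},
  ],
)

```text
clock: 48.2
tcp_pos: [0.4246, -0.0698, 0.3604]
orientation: [-2.692, -1.395, -0.282]
contact_force: [0.6, -0.2, 0.4]
grip_width: 0.0848
gripper_force: 0.0
```

```bash
python3 gap.py
```

```text
48.25 [0, 0, 0, 0] 0.96
```

send_rows(
  deltas=[
    {"dx":0,"dy":0,"dz":0,"rx":0,"ry":0,"rz":0},
    {"dx":0,"dy":0,"dz":0,"rx":0,"ry":0,"rz":0},
    {"dx":0,"dy":0,"dz":0,"rx":0,"ry":0,"rz":0},
    {"dx":0,"dy":0,"dz":0,"rx":0,"ry":0,"rz":0},
    {"dx":0,"dy":0,"dz":0,"rx":0,"ry":0,"rz":0},
  ],
)

```text
clock: 48.67
tcp_pos: [0.4246, -0.0697, 0.3604]
orientation: [-2.692, -1.395, -0.283]
contact_force: [0.3, 0.1, -0.6]
grip_width: 0.0852
gripper_force: 0.0
```

```bash
python3 gap.py
```

```text
48.72 [0, 0, 0, 0] 0.95
```

No mug moves beyond image noise, so I'm handing in.

```bash
python3 -c "
from bench import r
print(r.hand_in())"
```

```text
the job is handed in; nothing more can be done
None
```

I pushed the thermostat home to off first, then hung all four mugs one to a hook; they hung still when I handed in at about 49 s, and the kettle, mortar and jar were not touched. The hand-in call returned no verdict.

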